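# Change the bench filter: oldest cartridge in, clamp ring down in star order, restock

### The arm

A 6-joint arm with a two-finger parallel gripper is mounted at the origin on the work surface. World frame = base frame: x ahead of the robot, y to its left, z up, the work surface at z = 0. Lengths are in m, angles in rad, forces in N, time in s.
With the tool pointing down it reaches from about 0.35 to 0.775 m from the base axis. Payload 5.5 kg.
Tool frame: the origin (TCP) lies midway between the tips of the shut fingers; the grasp point (between the pads) lies 19 mm behind it; z points along the fingers, y is the line along which they close (so a half turn about z gives the same grasp; the last joint's range is limited). The gripper opens to 85 mm and grips with 20 to 120 N. Pads are 22 mm wide; open, the fingers measure 114 mm over their backs; the gripper's body (76 mm by 85 mm) begins 54 mm behind the grasp point. The pads swing forward as they close: fully open they stand 13 mm farther back than shut.
Start: joints at [-1.262, 0.313, 0.046, 1.304, 0, 1.431], TCP at [0.249, -0.518, 0.231] pointing down, gripper open.
Joint ranges: [-2.76, 2.76], [-0.86, 1.69], [-1.03, 1.26], [-2.2, 2.34], [-1.47, 1.5], [-3.14, 3.14]. Speed limits (rad/s): [2.57, 2.57, 3.14, 3.14, 3.14, 3.14].

### API

Orientations are given as a unit quaternion [w, x, y, z].
In Python, from workcell import env gives the robot as it stands.
- The arm moves only by the tool move_arm, never from a script. Its argument "targets" is a list of rows, each a list of 3 entries, a list of its own where there are three numbers: the shift along the tool's x, y, z in mm, then the turn, a rotation vector about the tool's x, y, z in units of 10 degrees (1.0 is 10 degrees), then the closure, from -1 (fully open) to 1 (shut). In form: [[[dx, dy, dz], [ax, ay, az], gripper], ...]. A call has 1 to 5 rows; each row is the pose to reach, as a shift and turn from the pose commanded when the call began, along the tool's axes at that moment; what a row does not reach only later rows make up. A row lasts 1/8 s, in which the tool goes at most 62.5 mm and 10.7 degrees, less where a joint would pass 70% of its speed; a pose out of reach is approached as far as the arm can. A call with a gripper value outside its range is refused whole. The fingers move at their own pace and stop on an object; "squeeze" is the grip in N (left out, the last holds). Time passes only in rows, so rows that repeat a pose let the fingers close. It gives the time, the measured TCP pose, the force, the opening and the grip force at its end, in the units of the state.
- env.get_state(): the state, without advancing time (a new reading comes with each control period).
- env.read_camera(name): name is "side" or "top"; returns a dict with "pixels" (480x640x3 uint8, red, green, blue), "fovy" (degrees; the focal length in pixels is half the picture's height over the tangent of half this angle, whatever the lens; pixels are square), "cx", "cy" (the principal point, pixels), "extrinsics" (4x4, takes a point from world to camera coordinates). Camera axes: x right, y up, looking along -z (the intrinsics and any distortion apply to the point x, -y, -z); pixel columns grow to the right and rows downward; lengths in m; the calibration is good to about 2 mm. A picture is of the moment at which its call begins. There is no depth.
- env.hand_in(): hands the job in; it is judged then, once.
Trained networks look in a picture, given as the dict that the camera call returned (one of the last four; its "shot" number tells which), for a name from the list of things; names that differ only in an ending like _2 or _b are one class to them, and where a whole thing is asked for, a point or a joint stands for the part that bears it (a point fixed in the world has none). Each returns a list of dicts, best first, with "confidence" (0 to 1); they miss things now and then, are a little off and sometimes report something else, mostly with a low value. They report only what shows in the picture. A call takes as long as a camera call.
- env.spot_in(thing, picture): "centre" ([x, y, z] in m, in world coordinates, good to about 4 mm: the middle of the surface that is visible of it).
- env.regions_of(thing, picture): "mask" (480x640 bool, what is visible of it).
- env.landmark_of(thing, picture): "centre" ([x, y, z] in m, in world coordinates, good to about 4 mm: a listed point, or the origin of a listed thing).
The state is a dict: "clock": time; "joint_pos": joint angles; "qvel": joint speeds; "tau": joint torques, N m; "tcp_pos": TCP position; "orientation": TCP orientation; "wrist_force": force on the tool from outside, world axes, zero at the start; "ft_torque": the same for the moment, N m; "finger_gap": finger opening in m; "grip_force": force on a finger pad.
Only numpy, scipy, OpenCV 4.12 (cv2) and the standard library are available. Lean on these libraries where they do the work, as an engineer would, in place of code of your own. Each camera call takes 0.05 s, during which the arm holds its last target. There are 200 camera calls.

### The job

Change the bench's air filter: lift the spent cartridge (red band) out of the pot into the grey tray, then stand the oldest one, from the front of the sloped lane, fully home in its place. Then clamp it by turning the four black knobs clockwise in star order (opposite knobs in turn), a little at a time - first every knob about half-way, then in star order again every knob up to its stop - so that the blue ring goes down evenly. Load all the new cartridges (green band) into the lane from the back, upright behind the one that is left, and leave the canister, deflector and case where they are.

Things in the scene. Friction and masses are not known exactly. Their poses are not given: they have to be found in the camera images.
- pot: The bench's air filter pot, fixed: round aluminium casting, 176 mm across, its top face 50 mm up. Origin at the centre of its underside, z up. A well (dia. 46 mm, floor 36 mm above the origin) opens in its middle, through the blue clamp ring. The knobs stand on a circle of radius 70 mm: knob1 on its +x axis, knob2 on +y, knob3 on -x, knob4 on -y.
- well (a point): Centre of the floor of the pot's well. A cartridge standing fully home stands upright on this floor, so its centre is 31 mm above this point, and its head stays above the ring (underside of the head 30 mm above this point).
- ring_top (a point): Centre of the top face of the blue clamp ring: dia. 176 mm, 10 mm thick, with a 46 mm hole in the middle for the cartridge. It rides on a soft black packing (whose lip, seen in the hole, does not hinder the cartridge) and stands 4 mm proud while the knobs are slack (this point 64 mm above the pot's origin), and is pressed down evenly by the knobs to about 60.5 mm. Its z axis is square to the ring.
- knob1 (a joint): Angle of hand knob 1 (on the pot's +x side) in rad: 0 with the white line on its top pointing straight away from the middle of the pot, growing as it is turned clockwise seen from above (tightening), up to a hard stop at 2.0 (home). It starts slack, at 0 to 0.3. It stays where it is left, turning takes about 0.1 N m, and it sinks 2 mm per rad.
- knob2 (a joint): Angle of hand knob 2 (on the pot's +y side, next to knobs 1 and 3) in rad: 0 with the white line on its top pointing straight away from the middle of the pot, growing as it is turned clockwise seen from above (tightening), up to a hard stop at 2.0 (home). It starts slack, at 0 to 0.3. It stays where it is left, turning takes about 0.1 N m, and it sinks 2 mm per rad.
- knob3 (a joint): Angle of hand knob 3 (opposite knob 1) in rad: 0 with the white line on its top pointing straight away from the middle of the pot, growing as it is turned clockwise seen from above (tightening), up to a hard stop at 2.0 (home). It starts slack, at 0 to 0.3. It stays where it is left, turning takes about 0.1 N m, and it sinks 2 mm per rad.
- knob4 (a joint): Angle of hand knob 4 (opposite knob 2) in rad: 0 with the white line on its top pointing straight away from the middle of the pot, growing as it is turned clockwise seen from above (tightening), up to a hard stop at 2.0 (home). It starts slack, at 0 to 0.3. It stays where it is left, turning takes about 0.1 N m, and it sinks 2 mm per rad.
- knob1_grip (a point): Point on the axis of knob 1, at the height to grip: black four-lobed knob with a grip 28 mm square in plan and 26 mm high (from 16 mm below this point to 10 mm above), its flats square to this point's x and y axes. This point is 26 mm above the ring's top. Its x axis runs along the white line.
- knob2_grip (a point): Point on the axis of knob 2, at the height to grip: black four-lobed knob with a grip 28 mm square in plan and 26 mm high (from 16 mm below this point to 10 mm above), its flats square to this point's x and y axes. This point is 26 mm above the ring's top. Its x axis runs along the white line.
- knob3_grip (a point): Point on the axis of knob 3, at the height to grip: black four-lobed knob with a grip 28 mm square in plan and 26 mm high (from 16 mm below this point to 10 mm above), its flats square to this point's x and y axes. This point is 26 mm above the ring's top. Its x axis runs along the white line.
- knob4_grip (a point): Point on the axis of knob 4, at the height to grip: black four-lobed knob with a grip 28 mm square in plan and 26 mm high (from 16 mm below this point to 10 mm above), its flats square to this point's x and y axes. This point is 26 mm above the ring's top. Its x axis runs along the white line.
- lane: Sloped stock lane, fixed: 190 mm of free-running white rollers, 44 mm wide between steel cheeks 24 mm higher than the rollers, rising 9 degrees from its front lip. Origin on the bench under the front lip; x runs from the front (low) to the open back (high). Cartridges stand square on the rollers, tilted 9 degrees (heads leaning to the front), and roll down until they meet the lip or the next one.
- lane_front (a point): Centre of a cartridge that stands at the very front of the lane, against the stop lip (the oldest).
- lane_load (a point): Centre of a cartridge at the loading place at the back of the lane, standing square on the rollers: let go here it rolls down behind the others, which takes about a second and leaves this place free.
- old1_mid (a point): Filter cartridge, 62 mm tall: lower part dia. 38 mm and 30 mm tall (white with a coloured band), head above it dia. 42 mm and 32 mm tall (grey, coloured disc on top), 90 g (varies). This point is its centre, half-way up (31 mm above its foot); its z axis points from foot to head. Grip it by the head, 18 to 25 mm above this point. Turquoise band: the oldest one, at the front of the lane.
- old2_mid (a point): Filter cartridge, 62 mm tall: lower part dia. 38 mm and 30 mm tall (white with a coloured band), head above it dia. 42 mm and 32 mm tall (grey, coloured disc on top), 90 g (varies). This point is its centre, half-way up (31 mm above its foot); its z axis points from foot to head. Grip it by the head, 18 to 25 mm above this point. Turquoise band: the second one in the lane, behind the oldest; it rolls to the front when the oldest is taken.
- new1_mid (a point): Filter cartridge, 62 mm tall: lower part dia. 38 mm and 30 mm tall (white with a coloured band), head above it dia. 42 mm and 32 mm tall (grey, coloured disc on top), 90 g (varies). This point is its centre, half-way up (31 mm above its foot); its z axis points from foot to head. Grip it by the head, 18 to 25 mm above this point. Lime green band: new stock, standing on the bench at the start (one to three of them are there; None if absent).
- new2_mid (a point): Filter cartridge, 62 mm tall: lower part dia. 38 mm and 30 mm tall (white with a coloured band), head above it dia. 42 mm and 32 mm tall (grey, coloured disc on top), 90 g (varies). This point is its centre, half-way up (31 mm above its foot); its z axis points from foot to head. Grip it by the head, 18 to 25 mm above this point. Lime green band: new stock, standing on the bench at the start (one to three of them are there; None if absent).
- new3_mid (a point): Filter cartridge, 62 mm tall: lower part dia. 38 mm and 30 mm tall (white with a coloured band), head above it dia. 42 mm and 32 mm tall (grey, coloured disc on top), 90 g (varies). This point is its centre, half-way up (31 mm above its foot); its z axis points from foot to head. Grip it by the head, 18 to 25 mm above this point. Lime green band: new stock, standing on the bench at the start (one to three of them are there; None if absent).
- spent_mid (a point): Filter cartridge, 62 mm tall: lower part dia. 38 mm and 30 mm tall (white with a coloured band), head above it dia. 42 mm and 32 mm tall (grey, coloured disc on top), 90 g (varies). This point is its centre, half-way up (31 mm above its foot); its z axis points from foot to head. Grip it by the head, 18 to 25 mm above this point. Red band: the spent one, standing in the pot's well at the start.
- tray: Grey waste tray for spent cartridges, fixed: open box 100 (x) x 90 (y) mm, 22 mm high, walls and floor 4 mm thick. Origin at the centre of its underside.
- canister_mid (a point): Bystander: clear screw-top canister with a mouthpiece in it, dia. 74 mm, 88 mm tall; its centre.
- deflector_mid (a point): Bystander: yellow rubber exhaust deflector, 30 x 100 x 30 mm; its centre.
- case_mid (a point): Bystander: turquoise second-stage case, dia. 74 mm, 35 mm high, with a stub on its x side; its centre.

How it is judged:
On the way, in this order (a step that is already met when the one before it is completed fails the run):
1. the oldest cartridge stands home in the well (z of old1_mid in the frame of pot between 0.06 and 0.073 m and horizontal distance between old1_mid and well below 0.007 m and angle between old1_mid's own z axis and vertical below 0.2 rad), for 0.2 s.
2. all four knobs have had their first part-turn (at least 0.6 rad) (value of joint each of knob1, knob2, knob3, knob4 above 0.6 rad), for 0.2 s.
3. all four knobs are home (at least 1.8 of 2.0 rad) (value of joint each of knob1, knob2, knob3, knob4 above 1.8 rad), for 0.2 s.
At the end, for the whole second after the job is handed in: Spent cartridge in the tray; oldest upright on the well's floor (7 mm sideways, 6 mm in height); knobs at 1.8 rad or more; ring down within 2 mm, level within 0.012 rad; second old cartridge at the lane's front, every new one standing (tilt under 0.35 rad) in the lane behind it; all at rest (all of step 1 and all of step 3 and x of spent_mid in the frame of tray between -0.048 and 0.048 m and y of spent_mid in the frame of tray between -0.043 and 0.043 m and z of spent_mid in the frame of tray below 0.05 m and linear speed of each of spent, old1, old2, new1, new2, new3 below 0.02 m/s and angle between ring_top's own z axis and vertical below 0.012 rad and z of ring_top in the frame of pot below 0.0625 m and x of old2_mid in the frame of lane between -0.01 and 0.035 m and y of old2_mid in the frame of lane between -0.015 and 0.015 m and z of old2_mid in the frame of lane between 0.045 and 0.098 m and angle between each of old2_mid, new1_mid, new2_mid, new3_mid's own z axis and vertical below 0.35 rad and x of new1_mid in the frame of lane between 0.04 and 0.18 m and y of new1_mid in the frame of lane between -0.015 and 0.015 m and z of new1_mid in the frame of lane between 0.045 and 0.098 m and x of new2_mid in the frame of lane between 0.04 and 0.18 m and y of new2_mid in the frame of lane between -0.015 and 0.015 m and z of new2_mid in the frame of lane between 0.045 and 0.098 m and x of new3_mid in the frame of lane between 0.04 and 0.18 m and y of new3_mid in the frame of lane between -0.015 and 0.015 m and z of new3_mid in the frame of lane between 0.045 and 0.098 m); the robot touches nothing.
It fails at once if two neighbouring knobs are tightened while the two opposite them are still slack (first round: star order means opposite knobs in turn) ((value of joint each of knob1, knob2 above 0.55 rad and value of joint each of knob3, knob4 below 0.45 rad) or (value of joint each of knob2, knob3 above 0.55 rad and value of joint each of knob1, knob4 below 0.45 rad) or (value of joint each of knob3, knob4 above 0.55 rad and value of joint each of knob1, knob2 below 0.45 rad) or (value of joint each of knob4, knob1 above 0.55 rad and value of joint each of knob2, knob3 below 0.45 rad)).
It fails at once if two neighbouring knobs are run home while the two opposite them still wait (last round: opposite knobs in turn) ((value of joint each of knob1, knob2 above 1.75 rad and value of joint each of knob3, knob4 below 1.5 rad) or (value of joint each of knob2, knob3 above 1.75 rad and value of joint each of knob1, knob4 below 1.5 rad) or (value of joint each of knob3, knob4 above 1.75 rad and value of joint each of knob1, knob2 below 1.5 rad) or (value of joint each of knob4, knob1 above 1.75 rad and value of joint each of knob2, knob3 below 1.5 rad)).
It fails at once if a knob is run past three quarters of its turn while another has not had its first part-turn (a little at a time) ((value of joint knob1 above 1.55 rad and value of joint knob2 below 0.5 rad) or (value of joint knob1 above 1.55 rad and value of joint knob3 below 0.5 rad) or (value of joint knob1 above 1.55 rad and value of joint knob4 below 0.5 rad) or (value of joint knob2 above 1.55 rad and value of joint knob1 below 0.5 rad) or (value of joint knob2 above 1.55 rad and value of joint knob3 below 0.5 rad) or (value of joint knob2 above 1.55 rad and value of joint knob4 below 0.5 rad) or (value of joint knob3 above 1.55 rad and value of joint knob1 below 0.5 rad) or (value of joint knob3 above 1.55 rad and value of joint knob2 below 0.5 rad) or (value of joint knob3 above 1.55 rad and value of joint knob4 below 0.5 rad) or (value of joint knob4 above 1.55 rad and value of joint knob1 below 0.5 rad) or (value of joint knob4 above 1.55 rad and value of joint knob2 below 0.5 rad) or (value of joint knob4 above 1.55 rad and value of joint knob3 below 0.5 rad)).
It fails at once if the canister, deflector or case is moved more than 30 mm (distance of any of canister_mid, deflector_mid, case_mid from where it was at the start of the episode above 0.03 m).
Of new1, new2, new3 only 1 to 3 are there at a start; the rules pass over those that are not, and their reading is None.
At some moment in a run one of new1, new2, new3 may be knocked a few centimetres aside while the robot is not near it.
It also fails if it takes over 210 s, if anything falls off the work surface, if the arm or the gripper's body presses on something with over 40 N, if the wrist force passes 120 N, or if a joint passes its speed limit or range.

## Working session

There is one attempt and no reset: what is moved stays moved. The work goes in short steps, Python scripts to look and compute and a tool call to move; the robot and the scene stay as the last step left them, time stands still between calls to the robot, and variables do not carry over. Pictures are saved under pics/ and viewed, at most 14 in all, crops included, and the job is handed in when it is done.

Besides the shell and the picture viewer there is one more tool, called as name(argument=value, ...), one argument or row to a line, values as JSON. move_arm: Moves the arm, as the interface text tells. Its arguments: {"type":"object","properties":{"targets":{"type":"array","items":{"type":"array"}},"squeeze":{"type":"number"}},"required":["targets"]}

```bash
mkdir -p pics
cat > h.py <<'E'
import numpy as np, cv2
from workcell import env
def snap(cam,name=None):
    p=env.read_camera(cam)
    if name: cv2.imwrite('pics/'+name+'.png',cv2.cvtColor(p['pixels'],cv2.COLOR_RGB2BGR))
    return p
def lm(thing,p,n=3):
    for d in env.landmark_of(thing,p)[:n]: print(thing,np.round(d['centre'],4),round(d['confidence'],2))
E
python3 - <<'E'
from h import *
for c in ('top','side'):
    p=snap(c,c+'0'); print(c,p['fovy'],p['cx'],p['cy'],p['extrinsics'].round(4).tolist(),[k for k in p])
    for t in 'pot well ring_top knob1_grip knob2_grip knob3_grip knob4_grip lane lane_front lane_load old1_mid old2_mid new1_mid new2_mid new3_mid spent_mid tray canister_mid deflector_mid case_mid'.split(): lm(t,p)
s=env.get_state(); print(s)
E
```

```text
top 48.4686408334694 316.7097644385971 241.15832366510296 [[-0.0305, -0.9995, 0.0101, 0.0569], [0.999, -0.0302, 0.0323, -0.5778], [-0.032, 0.0111, 0.9994, -1.2781], [0.0, 0.0, 0.0, 1.0]] ['pixels', 'fovy', 'cx', 'cy', 'extrinsics', 'shot']
pot [ 0.5534 -0.2269 -0.0007] 0.89
well [ 0.5541 -0.2267  0.0331] 0.81
well [ 0.5534 -0.223   0.0655] 0.51
ring_top [ 0.5531 -0.2255  0.0638] 0.79
knob1_grip [ 0.618  -0.2445  0.0907] 0.62
knob1_grip [ 0.4172  0.1045 -0.0017] 0.44
knob2_grip [ 0.575  -0.1631  0.0868] 0.52
knob3_grip [ 0.4869 -0.2118  0.0905] 0.66
knob4_grip [ 0.5362 -0.2963  0.0902] 0.69
knob4_grip [0.5482 0.2855 0.0289] 0.58
lane [0.4146 0.1042 0.0005] 0.81
lane_front [0.4215 0.108  0.0606] 0.93
lane_front [ 0.5519 -0.226  -0.0031] 0.64
lane_front [ 0.5341 -0.2958  0.0885] 0.24
lane_load [0.5623 0.1236 0.083 ] 0.91
lane_load [ 0.7412 -0.0366  0.0454] 0.52
old1_mid [ 0.5367 -0.2956  0.0904] 0.65
old2_mid [0.4673 0.1087 0.0642] 0.83
old2_mid [ 0.552  -0.2267  0.0363] 0.23
new3_mid [0.4856 0.3792 0.0321] 0.78
spent_mid [ 0.555  -0.2244  0.0647] 0.68
tray [ 4.461e-01 -5.650e-02  1.000
[... 1336 characters left out ...]
{'clock': 2.1, 'joint_pos': array([-1.26159140e+00,  3.13226697e-01,  4.60934019e-02,  1.30362321e+00,
       -1.88410961e-05,  1.43121127e+00]), 'qvel': array([-0.0001044 , -0.0002075 ,  0.00033491,  0.00077696,  0.00058106,
       -0.00029591]), 'tau': array([-6.13185821e-04, -4.80454016e+01,  2.98805416e+01,  4.91239007e-04,
       -1.56527731e-04, -2.01369332e-06]), 'tcp_pos': array([ 0.24948059, -0.5180878 ,  0.23130528]), 'orientation': array([ 2.06386033e-05,  9.74928909e-01,  2.22516563e-01, -7.69996216e-06]), 'wrist_force': array([-0.23138526,  1.08203079, -1.19113671]), 'ft_torque': array([-0.01324794,  0.04496139,  0.03995262]), 'grip_force': 0.0, 'finger_gap': 0.0855295782764091}
```

View pics/top0.png

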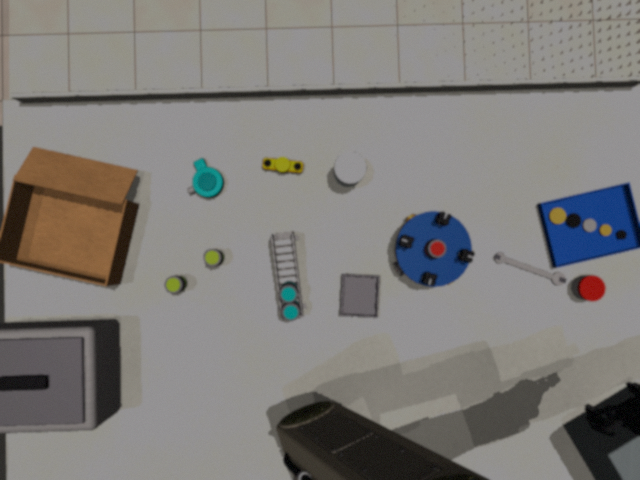

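View pics/side0.png

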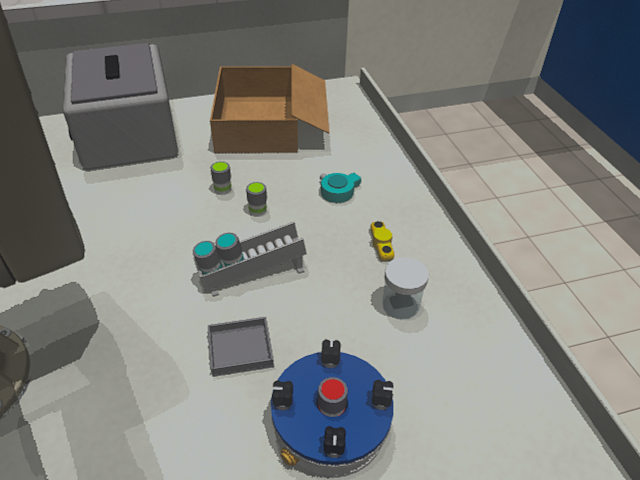

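Two new cartridges, at about (0.546, 0.286) and (0.487, 0.379). The pot centre is near (0.553, -0.227) with a yaw of about -15°, and the net results agree with the picture (pot at px 434,248 in the top view, lane at 287,275, tray at 360,295). First I move above the spent cartridge.

Add to h.py:
```python
from scipy.spatial.transform import Rotation as R
def go(*wps):
    "waypoints (x,y,z,yaw of tool x deg,tilt about tool y deg) -> shifts mm / turns in 10deg from present pose"
    s=env.get_state(); q=s['orientation']; R0=R.from_quat(q[[1,2,3,0]]); p0=s['tcp_pos']
    x=R0.as_matrix()[:,0]; print('t',s['clock'],'tcp',p0.round(4),'yaw',np.degrees(np.arctan2(x[1],x[0])).round(1),'gap',round(s['finger_gap'],4),'grip',s['grip_force'],'F',s['wrist_force'].round(1),'q6',s['joint_pos'][5].round(2))
    for x,y,z,yaw,t in wps:
        T=R.from_euler('z',yaw,degrees=True)*R.from_euler('x',180,degrees=True)*R.from_euler('y',t,degrees=True)
        print('  d',(R0.inv().apply(np.array([x,y,z])-p0)*1000).round(1),'rot',(np.degrees((R0.inv()*T).as_rotvec())/10).round(2))
```

```text
(no output)
```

move_arm(
  targets=[
    [[240, -78, 37], [0, 0, 0], -1],
    [[240, -78, 37], [0, 0, 0], -1],
    [[240, -78, 37], [0, 0, 0], -1],
    [[240, -78, 37], [0, 0, 0], -1],
    [[240, -78, 37], [0, 0, 0], -1],
  ],
)

```text
clock: 2.72
tcp_pos: [0.4339, -0.3403, 0.1937]
orientation: [-0.001, 0.974, 0.225, -0.0]
wrist_force: [-0.3, 0.4, 0.3]
finger_gap: 0.0853
grip_force: 0.0
```

move_arm(
  targets=[
    [[160, -52, 24], [0, 0, -0.4], -1],
    [[160, -52, 24], [0, 0, -0.4], -1],
    [[160, -52, 24], [0, 0, -0.4], -1],
    [[160, -52, 24], [0, 0, -0.4], -1],
    [[160, -52, 24], [0, 0, -0.4], -1],
  ],
)

```text
clock: 3.35
tcp_pos: [0.553, -0.2283, 0.1704]
orientation: [0.0, 0.967, 0.256, -0.0]
wrist_force: [0.5, 0.6, -0.4]
finger_gap: 0.085
grip_force: 0.0
```

```bash
python3 -c "
from h import *
go((.5532,-.2272,.069,29.7,0))"
```

```text
t 3.35 tcp [ 0.553  -0.2283  0.1704] yaw 29.7 gap 0.085 grip 0.0 F [ 0.5  0.6 -0.4] q6 2.1
  d [  0.8  -0.9 101.4] rot [ 0.  0. -0.]
```

move_arm(
  targets=[
    [[1, -1, 60], [0, 0, 0], -1],
    [[1, -1, 101], [0, 0, 0], -1],
    [[1, -1, 101], [0, 0, 0], -1],
    [[1, -1, 101], [0, 0, 0], 1],
    [[1, -1, 101], [0, 0, 0], 1],
  ],
  squeeze=40,
)

```text
clock: 3.98
tcp_pos: [0.5553, -0.2275, 0.0719]
orientation: [0.002, 0.967, 0.256, 0.002]
wrist_force: [0.8, -0.2, -0.2]
finger_gap: 0.0515
grip_force: 0.0
```

move_arm(
  targets=[
    [[0, 0, 0], [0, 0, 0], 1],
    [[0, 0, 0], [0, 0, 0], 1],
    [[0, 0, 0], [0, 0, 0], 1],
    [[0, 0, 0], [0, 0, 0], 1],
  ],
)

```text
clock: 4.47
tcp_pos: [0.5552, -0.227, 0.0718]
orientation: [0.002, 0.967, 0.256, 0.001]
wrist_force: [-1.4, 0.2, 7.3]
finger_gap: 0.0407
grip_force: 39.7
```

move_arm(
  targets=[
    [[0, 0, -30], [0, 0, 0], 1],
    [[0, 0, -60], [0, 0, 0], 1],
    [[0, 0, -90], [0, 0, 0], 1],
    [[0, 0, -90], [0, 0, 0], 1],
  ],
)

```text
clock: 4.97
tcp_pos: [0.5557, -0.227, 0.1626]
orientation: [0.002, 0.967, 0.257, 0.002]
wrist_force: [-0.2, -0.5, -0.6]
finger_gap: 0.0409
grip_force: 40.8
```

```bash
python3 -c "
from h import *
go((.446,-.055,.15,29.7,0),(.446,-.055,.041,29.7,0))"
```

```text
t 4.975 tcp [ 0.5557 -0.227   0.1626] yaw 29.7 gap 0.0409 grip 40.787433385849 F [-0.2 -0.5 -0.6] q6 2.1
  d [ -10.  -203.8   11.4] rot [ 0.03 -0.02  0.  ]
  d [ -10.4 -204.4  120.4] rot [ 0.03 -0.02  0.  ]
```

move_arm(
  targets=[
    [[-10, -204, 11], [0, 0, 0], 1],
    [[-10, -204, 11], [0, 0, 0], 1],
    [[-10, -204, 11], [0, 0, 0], 1],
    [[-10, -204, 11], [0, 0, 0], 1],
    [[-10, -204, 50], [0, 0, 0], 1],
  ],
)

```text
clock: 5.6
tcp_pos: [0.4459, -0.0535, 0.1108]
orientation: [0.002, 0.966, 0.257, 0.003]
wrist_force: [2.0, -0.4, -1.5]
finger_gap: 0.0407
grip_force: 41.1
```

```bash
python3 -c "
from h import *
go((.446,-.055,.041,29.7,0))"
```

```text
t 5.6 tcp [ 0.4459 -0.0535  0.1108] yaw 29.8 gap 0.0407 grip 41.07618033885956 F [ 2.  -0.4 -1.5] q6 2.32
  d [-1.   1.1 69.8] rot [ 0.03 -0.02  0.01]
```

move_arm(
  targets=[
    [[-1, 1, 40], [0, 0, 0], 1],
    [[-1, 1, 62], [0, 0, 0], 1],
    [[-1, 1, 71], [0, 0, 0], 1],
    [[-1, 1, 71], [0, 0, 0], 1],
    [[-1, 1, 71], [0, 0, 0], 1],
  ],
)

```text
clock: 6.22
tcp_pos: [0.4434, -0.0549, 0.0386]
orientation: [-0.001, 0.967, 0.256, -0.0]
wrist_force: [-3.3, 2.5, 4.8]
finger_gap: 0.0411
grip_force: 42.5
```

move_arm(
  targets=[
    [[0, 0, 0], [0, 0, 0], -1],
    [[0, 0, 0], [0, 0, 0], -1],
    [[0, 0, 0], [0, 0, 0], -1],
    [[0, 0, -60], [0, 0, 0], -1],
    [[0, 0, -120], [0, 0, 0], -1],
  ],
)

```text
clock: 6.85
tcp_pos: [0.443, -0.0551, 0.1591]
orientation: [-0.0, 0.967, 0.256, -0.001]
wrist_force: [1.2, 0.6, -0.2]
finger_gap: 0.0856
grip_force: 0.0
```

```bash
python3 -c "
from h import *
go((.4075,.1047,.162,186.5,-9))"
```

```text
t 6.85 tcp [ 0.443  -0.0551  0.1591] yaw 29.7 gap 0.0856 grip 0.0 F [ 1.2  0.6 -0.2] q6 2.32
  d [  48.3 -156.4   -2.7] rot [ -1.24  -0.26 -15.64]
```

move_arm(
  targets=[
    [[48, -156, -3], [0, 0, -5], -1],
    [[48, -156, -3], [0, 0, -5], -1],
    [[48, -156, -3], [0, 0, -5], -1],
    [[48, -156, -3], [0, 0, -5], -1],
    [[48, -156, -3], [0, 0, -5], -1],
  ],
)

```text
clock: 7.48
tcp_pos: [0.4079, 0.1048, 0.1614]
orientation: [0.0, 0.766, 0.643, 0.0]
wrist_force: [-0.3, -0.9, -0.1]
finger_gap: 0.0854
grip_force: 0.0
```

move_arm(
  targets=[
    [[0, 0, 0], [0, 0, -5], -1],
    [[0, 0, 0], [0, 0, -5], -1],
    [[0, 0, 0], [0, 0, -5], -1],
    [[0, 0, 0], [0, 0, -5], -1],
    [[0, 0, 0], [0, 0, -5], -1],
  ],
)

```text
clock: 8.1
tcp_pos: [0.4081, 0.104, 0.1612]
orientation: [0.0, 0.423, 0.906, -0.0]
wrist_force: [-0.1, 0.1, 0.9]
finger_gap: 0.0856
grip_force: 0.0
```

move_arm(
  targets=[
    [[0, 0, 0], [0, 0, -5], -1],
    [[0, 0, 0], [0, 0, -5], -1],
    [[0, 0, 0], [0, 0, -5], -1],
    [[0, 0, 0], [0, 0, -5], -1],
    [[0, 0, 0], [0, 0, -5], -1],
  ],
)

```text
clock: 8.72
tcp_pos: [0.4081, 0.104, 0.1613]
orientation: [0.0, 0.0, 1.0, -0.0]
wrist_force: [0.0, -0.5, -0.2]
finger_gap: 0.0855
grip_force: 0.0
```

```bash
python3 -c "
from h import *
p=snap('side'); 
for t in ['spent_mid','old1_mid','old2_mid','lane','lane_front','lane_load']: lm(t,p)
go((.4075,.1047,.162,186.5,-9),(.423,.1065,.063,186.5,-9))"
```

```text
spent_mid [ 0.4411 -0.059   0.0394] 0.82
spent_mid [0.4916 0.3838 0.0291] 0.6
spent_mid [0.4225 0.1084 0.0584] 0.52
old1_mid [0.4249 0.1077 0.0638] 0.77
old1_mid [ 0.7417 -0.039   0.0449] 0.55
old2_mid [0.465  0.109  0.0649] 0.79
lane [0.4129 0.1058 0.001 ] 0.6
lane_front [0.4272 0.1079 0.0572] 0.55
lane_load [0.567  0.1194 0.0796] 0.93
lane_load [0.4129 0.1059 0.0007] 0.55
t 9.075 tcp [0.408  0.1041 0.1613] yaw 179.6 gap 0.0853 grip 0.0 F [-0.3  0.1  0.1] q6 0.06
  d [ 0.6  0.6 -0.7] rot [-0.05 -0.9  -0.68]
  d [-14.9   2.5  98.3] rot [-0.05 -0.9  -0.68]
```

move_arm(
  targets=[
    [[1, 1, 0], [0, -0.9, -0.6], -1],
    [[1, 1, 0], [0, -0.9, -0.6], -1],
    [[-8, 2, 50], [0, -0.9, -0.6], -1],
    [[-15, 3, 97], [0, -0.9, -0.6], -1],
    [[-15, 3, 97], [0, -0.9, -0.6], -1],
  ],
)

```text
clock: 9.7
tcp_pos: [0.4214, 0.1067, 0.062]
orientation: [0.075, -0.049, 0.996, -0.0]
wrist_force: [-0.8, -0.4, -0.4]
finger_gap: 0.0851
grip_force: 0.0
```

```bash
python3 -c "
from h import *
go((.424,.107,.063,186,-9)); snap('side','s1')"
```

```text
t 9.7 tcp [0.4214 0.1067 0.062 ] yaw -174.4 gap 0.0851 grip 0.0 F [-0.8 -0.4 -0.4] q6 -0.03
  d [-2.7 -0.  -0.6] rot [-0.05 -0.04 -0.04]
```

View pics/s1.png

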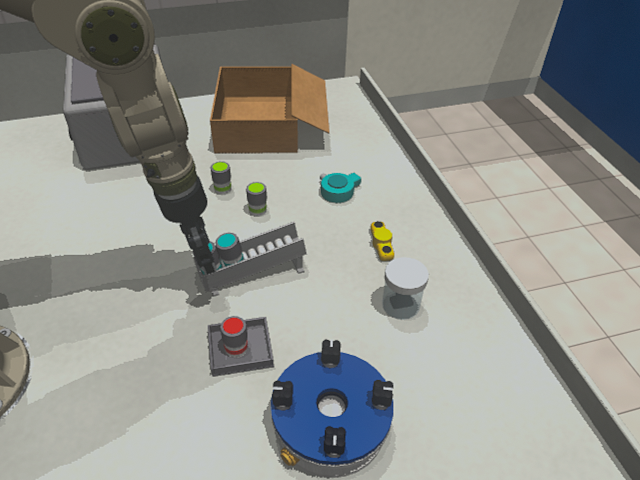

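The spent cartridge stands in the tray (px 235,335) and the gripper straddles old1 (205,255). Closing and lifting.

move_arm(
  targets=[
    [[-2, 0, 0], [0, 0, 0], 1],
    [[-2, 0, 0], [0, 0, 0], 1],
    [[-2, 0, 0], [0, 0, 0], 1],
    [[-2, 0, 0], [0, 0, 0], 1],
    [[-2, 0, 0], [0, 0, 0], 1],
  ],
)

```text
clock: 10.38
tcp_pos: [0.4265, 0.1073, 0.0664]
orientation: [0.08, -0.05, 0.996, -0.0]
wrist_force: [-1.0, 0.5, 6.3]
finger_gap: 0.0411
grip_force: 39.5
```

move_arm(
  targets=[
    [[0, 0, 0], [0, 0, 0], 1],
    [[0, 0, -20], [0, 0, 0], 1],
    [[0, 0, -50], [0, 0, 0], 1],
    [[0, 0, -100], [0, 0, 0], 1],
    [[0, 0, -100], [0, 0, 0], 1],
  ],
)

```text
clock: 11.0
tcp_pos: [0.4119, 0.1067, 0.1678]
orientation: [0.083, -0.05, 0.995, -0.0]
wrist_force: [0.8, 0.2, -0.8]
finger_gap: 0.0407
grip_force: 41.3
```

```bash
python3 -c "
from h import *
p=snap('side','s2'); lm('old1_mid',p); lm('old2_mid',p)
go((.5535,-.2272,.17,209.7,0))"
```

```text
old1_mid [0.4063 0.105  0.1609] 0.76
old1_mid [ 0.6243 -0.247   0.0901] 0.55
old2_mid [0.4423 0.1057 0.0624] 0.67
t 11.15 tcp [0.409  0.1064 0.1631] yaw -174.2 gap 0.0409 grip 41.29575848579407 F [-0.5  0.7 -1.2] q6 -0.03
  d [-110.  -346.3   13.3] rot [-0.24  0.88 -2.39]
```

View pics/s2.png

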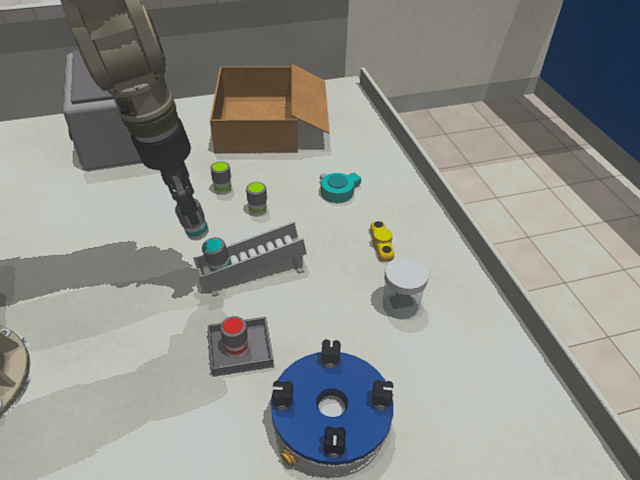

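move_arm(
  targets=[
    [[-55, -173, 7], [-0.2, 0.9, -2.4], 1],
    [[-55, -173, 7], [-0.2, 0.9, -2.4], 1],
    [[-55, -173, 7], [-0.2, 0.9, -2.4], 1],
    [[-55, -173, 7], [-0.2, 0.9, -2.4], 1],
    [[-55, -173, 7], [-0.2, 0.9, -2.4], 1],
  ],
)

```text
clock: 11.78
tcp_pos: [0.4806, -0.0603, 0.1648]
orientation: [-0.003, -0.256, 0.967, -0.002]
wrist_force: [-0.3, 0.5, -0.4]
finger_gap: 0.0409
grip_force: 41.4
```

```bash
python3 -c "
from h import *
go((.5535,-.2272,.16,209.7,0))"
```

```text
t 11.775 tcp [ 0.4806 -0.0603  0.1648] yaw -150.4 gap 0.0409 grip 41.42342448234558 F [-0.3  0.5 -0.4] q6 -0.8
  d [  19.1 -181.1    5.3] rot [-0.01 -0.04 -0.01]
```

move_arm(
  targets=[
    [[19, -181, 5], [0, 0, 0], 1],
    [[19, -181, 5], [0, 0, 0], 1],
    [[19, -181, 5], [0, 0, 0], 1],
    [[19, -181, 5], [0, 0, 0], 1],
    [[19, -181, 25], [0, 0, 0], 1],
  ],
)

```text
clock: 12.4
tcp_pos: [0.5551, -0.2256, 0.1431]
orientation: [-0.001, -0.257, 0.966, -0.003]
wrist_force: [0.2, 0.1, -1.6]
finger_gap: 0.0405
grip_force: 41.6
```

```bash
python3 -c "
from h import *
go((.5535,-.2272,.07,209.7,0))
p=snap('side'); lm('old1_mid',p); lm('well',p); lm('ring_top',p);lm('pot',p)"
```

```text
t 12.4 tcp [ 0.5551 -0.2256  0.1431] yaw -150.2 gap 0.0405 grip 41.57543957233429 F [ 0.2  0.1 -1.6] q6 -1.04
  d [ 1.9 -0.2 73.1] rot [-0.03 -0.03  0.01]
old1_mid [ 0.5537 -0.2294  0.1366] 0.72
old1_mid [0.4239 0.1056 0.0583] 0.56
old1_mid [0.4894 0.3815 0.0338] 0.36
well [ 0.5491 -0.228   0.0379] 0.88
ring_top [ 0.5522 -0.2258  0.0601] 0.63
pot [ 0.5513 -0.2256  0.0014] 0.68
```

move_arm(
  targets=[
    [[2, 0, 20], [0, 0, 0], 1],
    [[2, 0, 35], [0, 0, 0], 1],
    [[2, 0, 48], [0, 0, 0], 1],
    [[2, 0, 60], [0, 0, 0], 1],
    [[2, 0, 60], [0, 0, 0], 1],
  ],
)

```text
clock: 13.28
tcp_pos: [0.5526, -0.2279, 0.0813]
orientation: [-0.002, -0.257, 0.966, -0.002]
wrist_force: [0.4, 0.3, -1.4]
finger_gap: 0.0406
grip_force: 41.5
```

move_arm(
  targets=[
    [[0, 0, 4], [0, 0, 0], 1],
    [[0, 0, 8], [0, 0, 0], 1],
    [[0, 0, 8], [0, 0, 0], 1],
  ],
)

```text
clock: 13.65
tcp_pos: [0.5532, -0.2286, 0.0747]
orientation: [-0.002, -0.257, 0.967, -0.003]
wrist_force: [-0.0, -0.4, 0.1]
finger_gap: 0.0409
grip_force: 41.6
```

move_arm(
  targets=[
    [[0, 0, 2], [0, 0, 0], 1],
    [[0, 0, 4], [0, 0, 0], 1],
    [[0, 0, 4], [0, 0, 0], 1],
  ],
)

```text
clock: 14.02
tcp_pos: [0.5532, -0.2288, 0.0745]
orientation: [-0.001, -0.257, 0.966, -0.004]
wrist_force: [-7.8, 3.2, 23.1]
finger_gap: 0.0405
grip_force: 44.1
```

move_arm(
  targets=[
    [[0, 0, -3], [0, 0, 0], -1],
    [[0, 0, -3], [0, 0, 0], -1],
    [[0, 0, -3], [0, 0, 0], -1],
    [[0, 0, -50], [0, 0, 0], -1],
    [[0, 0, -100], [0, 0, 0], -1],
  ],
)

```text
clock: 14.65
tcp_pos: [0.5524, -0.2273, 0.17]
orientation: [-0.003, -0.257, 0.967, -0.002]
wrist_force: [1.2, -0.3, 0.2]
finger_gap: 0.0858
grip_force: 0.0
```

```bash
python3 -c "
from h import *
p=snap('side','s3'); go((.62,-.2457,.17,165,0))
for t in 'old1_mid ring_top knob1_grip knob2_grip knob3_grip knob4_grip old2_mid new1_mid new2_mid'.split(): lm(t,p,2)
c=p['pixels'][310:480,240:430]; cv2.imwrite('pics/s3c.png',cv2.resize(c[:,:,::-1],None,fx=4,fy=3.5,interpolation=cv2.INTER_CUBIC))"
```

```text
t 14.7 tcp [ 0.5557 -0.229   0.1783] yaw -150.2 gap 0.0854 grip 0.0 F [ 1.2 -0.7  4.1] q6 -1.04
  d [-47.6 -46.3   8.8] rot [-0.07  0.02  4.48]
old1_mid [ 0.5471 -0.2282  0.0668] 0.88
ring_top [ 0.554  -0.2267  0.0602] 0.72
knob1_grip [ 0.617  -0.2459  0.0889] 0.56
knob1_grip [0.5453 0.2847 0.0349] 0.2
knob2_grip [ 0.5694 -0.1588  0.0881] 0.65
knob2_grip [ 0.5522 -0.232   0.0376] 0.28
knob3_grip [ 0.4851 -0.2073  0.0849] 0.66
knob4_grip [ 0.5336 -0.2946  0.0917] 0.94
knob4_grip [0.7676 0.1203 0.012 ] 0.5
old2_mid [0.4219 0.1089 0.0594] 0.77
old2_mid [ 0.4132  0.1031 -0.001 ] 0.62
new1_mid [ 0.4877 -0.2048  0.088 ] 0.31
new2_mid [0.5469 0.2879 0.0359] 0.68
```

View pics/s3c.png

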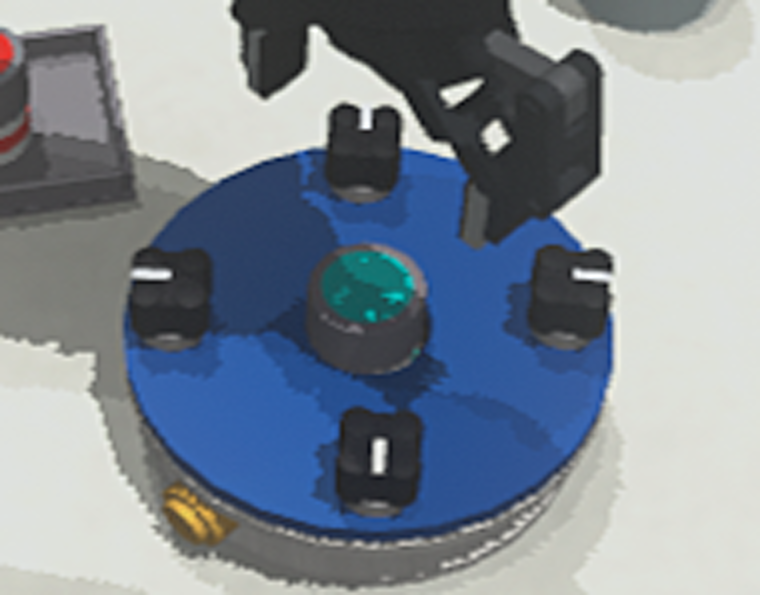

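Old1 stands home (head centred in the ring, crop px 370,305), and old2 has rolled to the front. Knobs next, in star order 1-3-2-4.

move_arm(
  targets=[
    [[-47, -46, 20], [0, 0, 5.4], -0.1],
    [[-47, -46, 45], [0, 0, 5.4], -0.1],
    [[-47, -46, 45], [0, 0, 5.4], -0.1],
    [[-47, -46, 45], [0, 0, 5.4], -0.1],
    [[-47, -46, 45], [0, 0, 5.4], -0.1],
  ],
)

```text
clock: 15.78
tcp_pos: [0.6164, -0.2444, 0.1242]
orientation: [-0.001, 0.211, 0.978, -0.003]
wrist_force: [-0.8, 1.2, -0.4]
finger_gap: 0.047
grip_force: 0.0
```

move_arm(
  targets=[
    [[0, 0, 0], [0, 0, 0], -0.1],
    [[0, 0, 0], [0, 0, 0], -0.1],
  ],
)

```text
clock: 16.02
tcp_pos: [0.6166, -0.2445, 0.125]
orientation: [-0.001, 0.206, 0.979, -0.004]
wrist_force: [-0.1, 0.0, -0.2]
finger_gap: 0.0473
grip_force: 0.0
```

```bash
python3 -c "
from h import *
go((.6200,-.2455,.072,156,0))"
```

```text
t 16.025 tcp [ 0.6166 -0.2445  0.125 ] yaw 156.2 gap 0.0473 grip 0.0 F [-0.1  0.  -0.2] q6 -0.08
  d [-3.5  0.9 53. ] rot [-0.04  0.    0.02]
```

move_arm(
  targets=[
    [[-3, 1, 40], [0, 0, 0], -0.1],
    [[-3, 1, 53], [0, 0, 0], -0.1],
    [[-3, 1, 53], [0, 0, 0], -0.1],
    [[-3, 1, 53], [0, 0, 0], 1],
    [[-3, 1, 53], [0, 0, 0], 1],
  ],
  squeeze=40,
)

```text
clock: 16.65
tcp_pos: [0.6206, -0.2453, 0.074]
orientation: [0.001, 0.207, 0.978, -0.004]
wrist_force: [-0.1, 1.6, 2.3]
finger_gap: 0.0272
grip_force: 44.4
```

move_arm(
  targets=[
    [[0, 0, 0], [0, 0, 0], 1],
    [[0, 0, 0], [0, 0, 0], 1],
    [[0, 0, 0], [0, 0, 0], 1],
  ],
)

```text
clock: 17.02
tcp_pos: [0.6206, -0.2454, 0.0738]
orientation: [0.001, 0.207, 0.978, -0.004]
wrist_force: [-0.3, 2.7, 6.8]
finger_gap: 0.0275
grip_force: 45.0
```

```bash
python3 -c "
from h import *
go((.6200,-.2455,.072,107.4,0));s=env.get_state();print(s['ft_torque'])"
```

```text
t 17.025 tcp [ 0.6206 -0.2454  0.0738] yaw 156.1 gap 0.0275 grip 44.97552216053009 F [-0.3  2.7  6.8] q6 -0.08
  d [ 0.5 -0.4  1.8] rot [-0.03  0.03  4.87]
[0.58129489 0.01962459 0.04199008]
```

Gripped square (27.5 mm). Turning.

move_arm(
  targets=[
    [[0, 0, 0.4], [0, 0, 1], 1],
    [[0, 0, 0.8], [0, 0, 2], 1],
    [[0, 0, 1.2], [0, 0, 3], 1],
    [[0, 0, 1.6], [0, 0, 4], 1],
    [[0, 0, 2], [0, 0, 4.9], 1],
  ],
)

```text
clock: 17.65
tcp_pos: [0.6206, -0.2451, 0.0722]
orientation: [0.002, 0.596, 0.803, -0.003]
wrist_force: [-0.2, 3.5, 8.6]
finger_gap: 0.0275
grip_force: 45.5
```

move_arm(
  targets=[
    [[0, 0, 0], [0, 0, 0], 1],
    [[0, 0, 0], [0, 0, 0], -0.1],
    [[0, 0, 0], [0, 0, 0], -0.1],
    [[0, 0, -30], [0, 0, 0], -0.1],
    [[0, 0, -55], [0, 0, 0], -0.1],
  ],
)

```text
clock: 18.27
tcp_pos: [0.6196, -0.2452, 0.1255]
orientation: [0.001, 0.595, 0.804, -0.004]
wrist_force: [0.3, -0.0, 0.7]
finger_gap: 0.0471
grip_force: 0.0
```

```bash
python3 -c "
from h import *
go((.4862,-.2088,.125,156,0))
p=snap('side'); c=p['pixels'][310:480,240:430]; cv2.imwrite('pics/s4c.png',cv2.resize(c[:,:,::-1],None,fx=4,fy=3.5,interpolation=cv2.INTER_CUBIC))"
```

```text
t 18.275 tcp [ 0.6196 -0.2452  0.1255] yaw 107.0 gap 0.0471 grip 0.0 F [ 0.3 -0.   0.7] q6 0.78
  d [  73.8 -116.9    0.7] rot [-0.04  0.02 -4.9 ]
```

View pics/s4c.png

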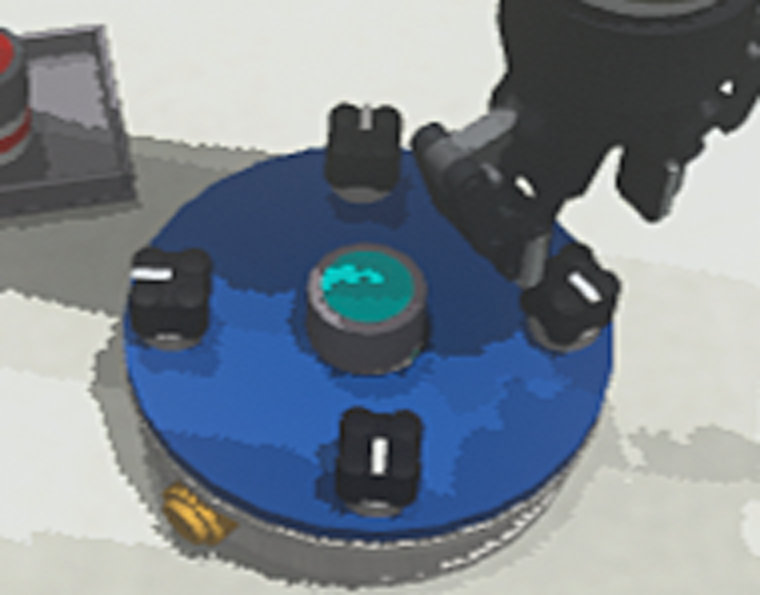

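Knob 1's line (crop px 585,288) has turned by about 50° as wanted. Knob 3 next.

move_arm(
  targets=[
    [[74, -117, 0], [0, 0, -4.9], -0.1],
    [[74, -117, 0], [0, 0, -4.9], -0.1],
    [[74, -117, 0], [0, 0, -4.9], -0.1],
    [[74, -117, 0], [0, 0, -4.9], -0.1],
    [[74, -117, 0], [0, 0, -4.9], -0.1],
  ],
)

```text
clock: 18.95
tcp_pos: [0.4858, -0.2086, 0.1252]
orientation: [-0.0, 0.206, 0.979, -0.004]
wrist_force: [0.4, 0.2, -0.6]
finger_gap: 0.0473
grip_force: 0.0
```

move_arm(
  targets=[
    [[0, 0, 0], [0, 0, 0], -0.1],
    [[0, 0, 0], [0, 0, 0], -0.1],
  ],
)

```text
clock: 19.2
tcp_pos: [0.4863, -0.2085, 0.1252]
orientation: [-0.001, 0.209, 0.978, -0.004]
wrist_force: [-0.1, -0.4, -0.2]
finger_gap: 0.0468
grip_force: 0.0
```

```bash
python3 -c "
from h import *
go((.4862,-.2088,.073,156,0))"
```

```text
t 19.2 tcp [ 0.4863 -0.2085  0.1252] yaw 155.9 gap 0.0468 grip 0.0 F [-0.1 -0.4 -0.2] q6 -0.13
  d [ 0.   0.1 52.2] rot [-0.04  0.   -0.01]
```

move_arm(
  targets=[
    [[0, 0, 40], [0, 0, 0], -0.1],
    [[0, 0, 53], [0, 0, 0], -0.1],
    [[0, 0, 53], [0, 0, 0], -0.1],
    [[0, 0, 53], [0, 0, 0], 1],
    [[0, 0, 53], [0, 0, 0], 1],
  ],
)

```text
clock: 19.82
tcp_pos: [0.4869, -0.2093, 0.0736]
orientation: [0.0, 0.208, 0.978, -0.004]
wrist_force: [-0.1, -0.3, 1.1]
finger_gap: 0.0282
grip_force: 39.0
```

move_arm(
  targets=[
    [[0, 0, 0], [0, 0, 0], 1],
    [[0, 0, 0], [0, 0, 0], 1],
    [[0, 0, 0], [0, 0, 0], 1],
  ],
)

```text
clock: 20.2
tcp_pos: [0.4869, -0.2093, 0.0735]
orientation: [0.001, 0.208, 0.978, -0.004]
wrist_force: [-0.5, -0.3, 6.1]
finger_gap: 0.0282
grip_force: 39.4
```

move_arm(
  targets=[
    [[0, 0, 0.4], [0, 0, 1], 1],
    [[0, 0, 0.8], [0, 0, 2], 1],
    [[0, 0, 1.2], [0, 0, 3], 1],
    [[0, 0, 1.6], [0, 0, 4], 1],
    [[0, 0, 2], [0, 0, 4.9], 1],
  ],
)

```text
clock: 20.82
tcp_pos: [0.4862, -0.21, 0.0717]
orientation: [0.002, 0.597, 0.802, -0.005]
wrist_force: [-4.2, -2.4, 9.4]
finger_gap: 0.0284
grip_force: 41.0
```

move_arm(
  targets=[
    [[0, 0, 0], [0, 0, 0], 1],
    [[0, 0, 0], [0, 0, 0], -0.1],
    [[0, 0, 0], [0, 0, 0], -0.1],
    [[0, 0, -30], [0, 0, 0], -0.1],
    [[0, 0, -55], [0, 0, 0], -0.1],
  ],
)

```text
clock: 21.45
tcp_pos: [0.4863, -0.2082, 0.1258]
orientation: [0.001, 0.595, 0.804, -0.003]
wrist_force: [-0.0, 0.4, 0.5]
finger_gap: 0.0468
grip_force: 0.0
```

```bash
python3 -c "
from h import *
go((.5712,-.1600,.125,156,0))"
```

```text
t 21.45 tcp [ 0.4863 -0.2082  0.1258] yaw 107.0 gap 0.0468 grip 0.0 F [-0.   0.4  0.5] q6 0.72
  d [21.2 95.3  0.2] rot [-0.04  0.02 -4.9 ]
```

move_arm(
  targets=[
    [[21, 95, 0], [0, 0, -4.9], -0.1],
    [[21, 95, 0], [0, 0, -4.9], -0.1],
    [[21, 95, 0], [0, 0, -4.9], -0.1],
    [[21, 95, 0], [0, 0, -4.9], -0.1],
    [[21, 95, 0], [0, 0, -4.9], -0.1],
  ],
)

```text
clock: 22.08
tcp_pos: [0.5711, -0.1601, 0.1244]
orientation: [-0.001, 0.205, 0.979, -0.004]
wrist_force: [0.5, 1.2, -0.7]
finger_gap: 0.0472
grip_force: 0.0
```

move_arm(
  targets=[
    [[0, 0, 0], [0, 0, 0], -0.1],
    [[0, 0, 40], [0, 0, 0], -0.1],
    [[0, 0, 53], [0, 0, 0], -0.1],
    [[0, 0, 53], [0, 0, 0], 1],
    [[0, 0, 53], [0, 0, 0], 1],
  ],
)

```text
clock: 22.7
tcp_pos: [0.5702, -0.1592, 0.0715]
orientation: [-0.002, 0.207, 0.978, -0.002]
wrist_force: [1.2, 4.7, -8.3]
finger_gap: 0.0277
grip_force: 39.8
```

move_arm(
  targets=[
    [[0, 0, 0], [0, 0, 0], 1],
    [[0, 0, 0], [0, 0, 0], 1],
    [[0, 0, 0], [0, 0, 0], 1],
  ],
)

```text
clock: 23.08
tcp_pos: [0.5702, -0.1592, 0.0715]
orientation: [-0.002, 0.207, 0.978, -0.002]
wrist_force: [0.0, 5.4, -7.4]
finger_gap: 0.0272
grip_force: 39.7
```

```bash
python3 -c "
from h import *
go((.5712,-.1600,.072,107,0))"
```

```text
t 23.075 tcp [ 0.5702 -0.1592  0.0715] yaw 156.1 gap 0.0272 grip 39.69437062740326 F [ 0.   5.4 -7.4] q6 0.01
  d [-1.2 -0.3 -0.5] rot [-0.03  0.    4.91]
```

move_arm(
  targets=[
    [[0, 0, 0.4], [0, 0, 1], 1],
    [[0, 0, 0.8], [0, 0, 2], 1],
    [[0, 0, 1.2], [0, 0, 3], 1],
    [[0, 0, 1.6], [0, 0, 4], 1],
    [[0, 0, 2], [0, 0, 4.9], 1],
  ],
)

```text
clock: 23.7
tcp_pos: [0.5708, -0.1584, 0.0697]
orientation: [-0.0, 0.596, 0.803, -0.002]
wrist_force: [2.3, 8.1, -7.0]
finger_gap: 0.0279
grip_force: 40.3
```

move_arm(
  targets=[
    [[0, 0, 0], [0, 0, 0], 1],
    [[0, 0, 0], [0, 0, 0], -0.1],
    [[0, 0, 0], [0, 0, 0], -0.1],
    [[0, 0, -30], [0, 0, 0], -0.1],
    [[0, 0, -55], [0, 0, 0], -0.1],
  ],
)

```text
clock: 24.32
tcp_pos: [0.5715, -0.1613, 0.1267]
orientation: [0.002, 0.595, 0.804, -0.004]
wrist_force: [-0.6, -0.8, 0.3]
finger_gap: 0.0469
grip_force: 0.0
```

```bash
python3 -c "
from h import *
go((.5345,-.2948,.125,156,0))"
```

```text
t 24.325 tcp [ 0.5715 -0.1613  0.1267] yaw 107.0 gap 0.0469 grip 0.0 F [-0.6 -0.8  0.3] q6 0.87
  d [-116.8  -74.4    2.8] rot [-0.04  0.03 -4.9 ]
```

move_arm(
  targets=[
    [[-117, -74, 2], [0, 0, -4.9], -0.1],
    [[-117, -74, 2], [0, 0, -4.9], -0.1],
    [[-117, -74, 2], [0, 0, -4.9], -0.1],
    [[-117, -74, 2], [0, 0, -4.9], -0.1],
    [[-117, -74, 2], [0, 0, -4.9], -0.1],
  ],
)

```text
clock: 24.95
tcp_pos: [0.5345, -0.2957, 0.125]
orientation: [0.0, 0.206, 0.978, -0.004]
wrist_force: [-0.4, -0.3, -0.7]
finger_gap: 0.0471
grip_force: 0.0
```

move_arm(
  targets=[
    [[0, 0, 0], [0, 0, 0], -0.1],
    [[0, 0, 40], [0, 0, 0], -0.1],
    [[0, 0, 52], [0, 0, 0], -0.1],
    [[0, 0, 52], [0, 0, 0], 1],
    [[0, 0, 52], [0, 0, 0], 1],
  ],
)

```text
clock: 25.58
tcp_pos: [0.5339, -0.2942, 0.072]
orientation: [-0.001, 0.208, 0.978, -0.004]
wrist_force: [-1.0, 0.1, -6.7]
finger_gap: 0.0278
grip_force: 39.9
```

move_arm(
  targets=[
    [[0, 0, 0], [0, 0, 0], 1],
    [[0, 0, 0], [0, 0, 0], 1],
    [[0, 0, 0], [0, 0, 0], 1],
  ],
)

```text
clock: 25.95
tcp_pos: [0.5339, -0.2942, 0.0719]
orientation: [-0.001, 0.208, 0.978, -0.004]
wrist_force: [-2.8, 0.5, -5.2]
finger_gap: 0.0275
grip_force: 40.0
```

```bash
python3 -c "
from h import *
go((.5345,-.2948,.072,107,0))"
```

```text
t 25.95 tcp [ 0.5339 -0.2942  0.0719] yaw 156.0 gap 0.0275 grip 39.955162326805294 F [-2.8  0.5 -5.2] q6 -0.21
  d [-0.8 -0.3 -0.1] rot [-0.04  0.02  4.9 ]
```

move_arm(
  targets=[
    [[0, 0, 0.4], [0, 0, 1], 1],
    [[0, 0, 0.8], [0, 0, 2], 1],
    [[0, 0, 1.2], [0, 0, 3], 1],
    [[0, 0, 1.6], [0, 0, 4], 1],
    [[0, 0, 2], [0, 0, 4.9], 1],
  ],
)

```text
clock: 26.58
tcp_pos: [0.5346, -0.2935, 0.0702]
orientation: [0.001, 0.596, 0.803, -0.003]
wrist_force: [-1.9, 3.4, -3.0]
finger_gap: 0.0274
grip_force: 41.4
```

move_arm(
  targets=[
    [[0, 0, 0], [0, 0, 0], 1],
    [[0, 0, 0], [0, 0, 0], -0.1],
    [[0, 0, 0], [0, 0, 0], -0.1],
    [[0, 0, -30], [0, 0, 0], -0.1],
    [[0, 0, -55], [0, 0, 0], -0.1],
  ],
)

```text
clock: 27.2
tcp_pos: [0.5354, -0.295, 0.1266]
orientation: [0.002, 0.594, 0.804, -0.004]
wrist_force: [0.7, -1.1, 1.4]
finger_gap: 0.0468
grip_force: 0.0
```

```bash
python3 -c "
from h import *
go((.6200,-.2455,.125,107,0))
p=snap('side'); c=p['pixels'][310:480,240:430]; cv2.imwrite('pics/s5c.png',cv2.resize(c[:,:,::-1],None,fx=4,fy=3.5,interpolation=cv2.INTER_CUBIC))"
```

```text
t 27.2 tcp [ 0.5354 -0.295   0.1266] yaw 107.1 gap 0.0468 grip 0.0 F [ 0.7 -1.1  1.4] q6 0.64
  d [22.5 95.5  1.2] rot [-0.02  0.05  0.01]
```

View pics/s5c.png

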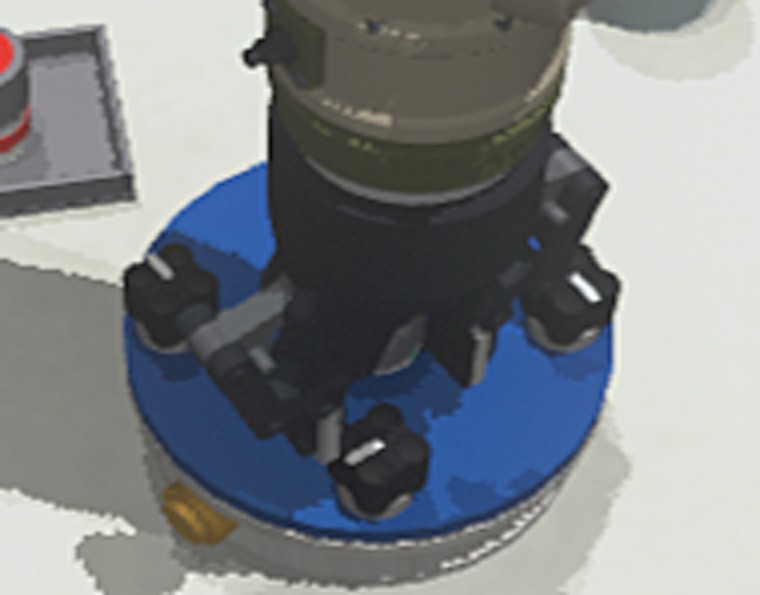

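All the visible knobs are about half-way (lines at crop px 160,265; 365,450; 585,288). Second round: knob 1.

move_arm(
  targets=[
    [[22, 95, 1], [0, 0, 0], -0.1],
    [[22, 95, 1], [0, 0, 0], -0.1],
    [[22, 95, 1], [0, 0, 0], -0.1],
    [[22, 95, 1], [0, 0, 0], -0.1],
    [[22, 95, 45], [0, 0, 0], -0.1],
  ],
)

```text
clock: 27.88
tcp_pos: [0.6213, -0.2483, 0.0834]
orientation: [0.006, 0.595, 0.804, -0.003]
wrist_force: [-0.0, -0.1, 0.1]
finger_gap: 0.047
grip_force: 0.0
```

move_arm(
  targets=[
    [[0, 0, 10], [0, 0, 0], -0.1],
    [[0, 0, 10], [0, 0, 0], 1],
    [[0, 0, 10], [0, 0, 0], 1],
    [[0, 0, 10], [0, 0, 0], 1],
    [[0, 0, 10], [0, 0, 0], 1],
  ],
)

```text
clock: 28.5
tcp_pos: [0.6201, -0.2447, 0.0693]
orientation: [0.001, 0.594, 0.804, -0.002]
wrist_force: [7.6, 1.4, -11.3]
finger_gap: 0.0274
grip_force: 46.8
```

move_arm(
  targets=[
    [[0, 0, 0.4], [0, 0, 1], 1],
    [[0, 0, 0.8], [0, 0, 2], 1],
    [[0, 0, 1.2], [0, 0, 3], 1],
    [[0, 0, 1.6], [0, 0, 4], 1],
    [[0, 0, 2], [0, 0, 5], 1],
  ],
)

```text
clock: 29.12
tcp_pos: [0.6207, -0.2445, 0.0676]
orientation: [0.002, 0.88, 0.476, -0.0]
wrist_force: [7.9, 3.5, -10.3]
finger_gap: 0.0273
grip_force: 46.9
```

```bash
python3 -c "
from h import *
go((.6200,-.2455,.070,48,0));print(env.get_state()['ft_torque'])"
```

```text
t 29.125 tcp [ 0.6207 -0.2445  0.0676] yaw 56.8 gap 0.0273 grip 46.92594051361084 F [  7.9   3.5 -10.3] q6 1.66
  d [-1.3 -0.1 -2.4] rot [0.02 0.02 0.88]
[ 0.96081358 -1.28924882  0.13273362]
```

move_arm(
  targets=[
    [[0, 0, -0.5], [0, 0, 0.5], 1],
    [[0, 0, -0.5], [0, 0, 1.0], 1],
    [[0, 0, -0.5], [0, 0, 1.0], 1],
  ],
)

```text
clock: 29.5
tcp_pos: [0.6208, -0.2449, 0.0678]
orientation: [0.003, 0.916, 0.4, -0.001]
wrist_force: [7.4, 2.2, -12.4]
finger_gap: 0.0277
grip_force: 54.8
```

```bash
python3 -c "
from h import *
go((.6200,-.2455,.070,48,0));print(env.get_state()['ft_torque'])"
```

```text
t 29.5 tcp [ 0.6208 -0.2449  0.0678] yaw 47.2 gap 0.0277 grip 54.78996813297272 F [  7.4   2.2 -12.4] q6 1.82
  d [-1.  -0.2 -2.2] rot [ 0.03  0.02 -0.08]
[ 0.43730355 -1.53603284  1.23337294]
```

Torque of 1.2 N m, so knob 1 is at its stop. On to knob 3.

move_arm(
  targets=[
    [[0, 0, 0], [0, 0, 0], -0.1],
    [[0, 0, 0], [0, 0, 0], -0.1],
    [[0, 0, -30], [0, 0, 0], -0.1],
    [[0, 0, -58], [0, 0, 0], -0.1],
    [[0, 0, -58], [0, 0, 0], -0.1],
  ],
)

```text
clock: 30.12
tcp_pos: [0.6207, -0.2466, 0.13]
orientation: [0.006, 0.917, 0.399, -0.0]
wrist_force: [0.5, -0.3, 0.8]
finger_gap: 0.0469
grip_force: 0.0
```

```bash
python3 -c "
from h import *
go((.4862,-.2088,.125,107,0))"
```

```text
t 30.125 tcp [ 0.6207 -0.2466  0.13  ] yaw 47.0 gap 0.0469 grip 0.0 F [ 0.5 -0.3  0.8] q6 1.83
  d [ -64.1 -124.2    4.2] rot [ 0.04  0.06 -6.  ]
```

move_arm(
  targets=[
    [[-64, -124, 4], [0, 0, -6], -0.1],
    [[-64, -124, 4], [0, 0, -6], -0.1],
    [[-64, -124, 4], [0, 0, -6], -0.1],
    [[-64, -124, 4], [0, 0, -6], -0.1],
    [[-64, -124, 4], [0, 0, -6], -0.1],
  ],
)

```text
clock: 30.75
tcp_pos: [0.4838, -0.2075, 0.1218]
orientation: [0.001, 0.636, 0.772, -0.004]
wrist_force: [0.6, -0.4, 0.4]
finger_gap: 0.0475
grip_force: 0.0
```

move_arm(
  targets=[
    [[0, 0, 0], [0, 0, 0], -0.1],
    [[0, 0, 0], [0, 0, 0], -0.1],
  ],
)

```text
clock: 31.0
tcp_pos: [0.4844, -0.2076, 0.1217]
orientation: [0.001, 0.639, 0.769, -0.004]
wrist_force: [-0.0, 0.3, -0.3]
finger_gap: 0.0472
grip_force: 0.0
```

```bash
python3 -c "
from h import *
go((.4862,-.2088,.071,107,0))"
```

```text
t 31.0 tcp [ 0.4844 -0.2076  0.1217] yaw 100.6 gap 0.0472 grip 0.0 F [-0.   0.3 -0.3] q6 0.83
  d [-1.2  1.7 50.8] rot [-0.02  0.04 -0.64]
```

move_arm(
  targets=[
    [[-1, 2, 20], [0, 0, -0.65], -0.1],
    [[-1, 2, 50], [0, 0, -0.65], -0.1],
    [[-1, 2, 50], [0, 0, -0.65], -0.1],
    [[-1, 2, 50], [0, 0, -0.65], 1],
    [[-1, 2, 50], [0, 0, -0.65], 1],
  ],
)

```text
clock: 31.62
tcp_pos: [0.486, -0.2089, 0.073]
orientation: [0.001, 0.593, 0.805, -0.004]
wrist_force: [-5.3, -0.1, 2.1]
finger_gap: 0.0276
grip_force: 39.3
```

move_arm(
  targets=[
    [[0, 0, 0], [0, 0, 0], 1],
    [[0, 0, 0], [0, 0, 0], 1],
  ],
)

```text
clock: 31.88
tcp_pos: [0.4859, -0.2089, 0.073]
orientation: [0.001, 0.593, 0.805, -0.004]
wrist_force: [-4.7, -1.7, 2.1]
finger_gap: 0.0278
grip_force: 39.4
```

move_arm(
  targets=[
    [[0, 0, 0.4], [0, 0, 1], 1],
    [[0, 0, 0.8], [0, 0, 2], 1],
    [[0, 0, 1.2], [0, 0, 3], 1],
    [[0, 0, 1.6], [0, 0, 4], 1],
    [[0, 0, 2], [0, 0, 5], 1],
  ],
)

```text
clock: 32.5
tcp_pos: [0.4858, -0.2089, 0.0712]
orientation: [0.003, 0.879, 0.476, -0.004]
wrist_force: [-6.7, -0.5, 4.9]
finger_gap: 0.0276
grip_force: 40.7
```

move_arm(
  targets=[
    [[0, 0, 0], [0, 0, 0.5], 1],
    [[0, 0, 0], [0, 0, 1.0], 1],
    [[0, 0, 0], [0, 0, 1.0], 1],
  ],
)

```text
clock: 32.88
tcp_pos: [0.4858, -0.2089, 0.071]
orientation: [0.003, 0.916, 0.4, -0.003]
wrist_force: [-5.5, -1.2, 3.0]
finger_gap: 0.028
grip_force: 40.3
```

```bash
python3 -c "
from h import *
go((.4862,-.2088,.070,47,0));print(env.get_state()['ft_torque'])"
```

```text
t 32.875 tcp [ 0.4858 -0.2089  0.071 ] yaw 47.2 gap 0.028 grip 40.33088257536292 F [-5.5 -1.2  3. ] q6 1.77
  d [0.4 0.2 1. ] rot [0.02 0.05 0.02]
[-0.19411073  1.09285134  0.11902671]
```

move_arm(
  targets=[
    [[0, 0, 0], [0, 0, 0.5], 1],
    [[0, 0, 0], [0, 0, 0.8], 1],
    [[0, 0, 0], [0, 0, 0.8], 1],
  ],
)

```text
clock: 33.25
tcp_pos: [0.4858, -0.2089, 0.0711]
orientation: [0.004, 0.941, 0.339, -0.004]
wrist_force: [-6.8, -3.4, 3.8]
finger_gap: 0.0277
grip_force: 84.7
```

```bash
python3 -c "
from h import *
go((.4862,-.2088,.070,47,0));print(env.get_state()['ft_torque'])"
```

```text
t 33.25 tcp [ 0.4858 -0.2089  0.0711] yaw 39.6 gap 0.0277 grip 84.69445455819368 F [-6.8 -3.4  3.8] q6 1.9
  d [0.4 0.2 1.1] rot [ 0.02  0.06 -0.74]
[-0.59497772  1.46760672  3.54557271]
```

Knob 3 is at its stop too. I ease off, then go to knob 2.

move_arm(
  targets=[
    [[0, 0, 0], [0, 0, -0.4], 1],
    [[0, 0, 0], [0, 0, -0.4], -0.1],
    [[0, 0, 0], [0, 0, -0.4], -0.1],
    [[0, 0, -30], [0, 0, -0.4], -0.1],
    [[0, 0, -56], [0, 0, -0.4], -0.1],
  ],
)

```text
clock: 33.88
tcp_pos: [0.4873, -0.2083, 0.1271]
orientation: [0.003, 0.93, 0.368, -0.002]
wrist_force: [0.2, -0.2, -0.8]
finger_gap: 0.0472
grip_force: 0.0
```

move_arm(
  targets=[
    [[0, 0, 0], [0, 0, -2], -0.1],
    [[0, 0, 0], [0, 0, -2], -0.1],
  ],
)

```text
clock: 34.12
tcp_pos: [0.4878, -0.2086, 0.127]
orientation: [0.003, 0.85, 0.526, -0.002]
wrist_force: [-0.6, -0.7, 1.1]
finger_gap: 0.0466
grip_force: 0.0
```

```bash
python3 -c "
from h import *
go((.5712,-.1600,.125,107,0))"
```

```text
t 34.125 tcp [ 0.4878 -0.2086  0.127 ] yaw 63.5 gap 0.0466 grip 0.0 F [-0.6 -0.7  1.1] q6 1.48
  d [80.7 53.   1.7] rot [ 0.    0.05 -4.35]
```

move_arm(
  targets=[
    [[81, 53, 2], [0, 0, -4.35], -0.1],
    [[81, 53, 2], [0, 0, -4.35], -0.1],
    [[81, 53, 2], [0, 0, -4.35], -0.1],
    [[81, 53, 2], [0, 0, -4.35], -0.1],
    [[81, 53, 2], [0, 0, -4.35], -0.1],
  ],
)

```text
clock: 34.75
tcp_pos: [0.5711, -0.1597, 0.1237]
orientation: [0.002, 0.597, 0.802, -0.003]
wrist_force: [0.4, 0.5, -1.5]
finger_gap: 0.0469
grip_force: 0.0
```

move_arm(
  targets=[
    [[0, 0, 0], [0, 0, 0], -0.1],
  ],
)

```text
clock: 34.88
tcp_pos: [0.5708, -0.1599, 0.1237]
orientation: [0.002, 0.598, 0.801, -0.003]
wrist_force: [0.3, -0.7, 0.4]
finger_gap: 0.047
grip_force: 0.0
```

```bash
python3 -c "
from h import *
go((.5710,-.1598,.070,107,0))"
```

```text
t 34.875 tcp [ 0.5708 -0.1599  0.1237] yaw 106.5 gap 0.047 grip 0.0 F [ 0.3 -0.7  0.4] q6 0.88
  d [ 0.4  0.4 53.7] rot [-0.02  0.04 -0.05]
```

move_arm(
  targets=[
    [[0, 0, 40], [0, 0, 0], -0.1],
    [[0, 0, 53], [0, 0, 0], -0.1],
    [[0, 0, 53], [0, 0, 0], -0.1],
    [[0, 0, 53], [0, 0, 0], 1],
    [[0, 0, 53], [0, 0, 0], 1],
  ],
)

```text
clock: 35.5
tcp_pos: [0.5717, -0.1604, 0.0719]
orientation: [0.003, 0.597, 0.802, -0.003]
wrist_force: [1.1, 0.9, 1.1]
finger_gap: 0.0269
grip_force: 41.4
```

move_arm(
  targets=[
    [[0, 0, 0], [0, 0, 0], 1],
    [[0, 0, 0], [0, 0, 0], 1],
  ],
)

```text
clock: 35.75
tcp_pos: [0.5716, -0.1604, 0.0717]
orientation: [0.003, 0.597, 0.803, -0.003]
wrist_force: [2.3, 0.9, 6.0]
finger_gap: 0.0275
grip_force: 41.9
```

move_arm(
  targets=[
    [[0, 0, 0.4], [0, 0, 1], 1],
    [[0, 0, 0.8], [0, 0, 2], 1],
    [[0, 0, 1.2], [0, 0, 3], 1],
    [[0, 0, 1.6], [0, 0, 4], 1],
    [[0, 0, 2], [0, 0, 5], 1],
  ],
)

```text
clock: 36.38
tcp_pos: [0.5709, -0.1601, 0.0699]
orientation: [0.003, 0.881, 0.473, -0.002]
wrist_force: [-1.4, 1.9, 9.1]
finger_gap: 0.0276
grip_force: 42.9
```

move_arm(
  targets=[
    [[0, 0, 0], [0, 0, 0.5], 1],
    [[0, 0, 0], [0, 0, 1.0], 1],
    [[0, 0, 0], [0, 0, 1.3], 1],
    [[0, 0, 0], [0, 0, 1.3], 1],
  ],
)

```text
clock: 36.88
tcp_pos: [0.5708, -0.16, 0.0698]
orientation: [0.004, 0.927, 0.375, -0.002]
wrist_force: [-1.4, -0.4, 7.1]
finger_gap: 0.0275
grip_force: 65.1
```

```bash
python3 -c "
from h import *
go((.571,-.1598,.070,47,0));print(env.get_state()['ft_torque'])"
```

```text
t 36.875 tcp [ 0.5708 -0.16    0.0698] yaw 44.1 gap 0.0275 grip 65.14580816030502 F [-1.4 -0.4  7.1] q6 1.97
  d [ 0.2 -0.  -0.2] rot [ 0.03  0.04 -0.29]
[0.20744869 0.36948451 2.55217984]
```

Knob 2 home (2.5 N m). Knob 4 next.

move_arm(
  targets=[
    [[0, 0, 0], [0, 0, -0.2], 1],
    [[0, 0, 0], [0, 0, -0.2], -0.1],
    [[0, 0, 0], [0, 0, -0.2], -0.1],
    [[0, 0, -30], [0, 0, -0.2], -0.1],
    [[0, 0, -56], [0, 0, -0.2], -0.1],
  ],
)

```text
clock: 37.5
tcp_pos: [0.5698, -0.1597, 0.1244]
orientation: [0.002, 0.922, 0.388, -0.003]
wrist_force: [0.2, -0.6, -0.3]
finger_gap: 0.0473
grip_force: 0.0
```

move_arm(
  targets=[
    [[0, 0, 0], [0, 0, -2], -0.1],
    [[0, 0, 0], [0, 0, -2], -0.1],
  ],
)

```text
clock: 37.75
tcp_pos: [0.5703, -0.1599, 0.1244]
orientation: [0.002, 0.839, 0.545, -0.003]
wrist_force: [0.1, 0.5, -1.3]
finger_gap: 0.047
grip_force: 0.0
```

```bash
python3 -c "
from h import *
go((.5345,-.2945,.125,107,0))"
```

```text
t 37.75 tcp [ 0.5703 -0.1599  0.1244] yaw 66.0 gap 0.047 grip 0.0 F [ 0.1  0.5 -1.3] q6 1.58
  d [-137.5   22.     0.5] rot [-0.01  0.04 -4.1 ]
```

move_arm(
  targets=[
    [[-137, 22, 0], [0, 0, -4.1], -0.1],
    [[-137, 22, 0], [0, 0, -4.1], -0.1],
    [[-137, 22, 0], [0, 0, -4.1], -0.1],
    [[-137, 22, 0], [0, 0, -4.1], -0.1],
    [[-137, 22, 0], [0, 0, -4.1], -0.1],
  ],
)

```text
clock: 38.38
tcp_pos: [0.5336, -0.294, 0.1249]
orientation: [0.001, 0.598, 0.801, -0.004]
wrist_force: [0.9, 0.1, 0.4]
finger_gap: 0.0473
grip_force: 0.0
```

move_arm(
  targets=[
    [[0, 0, 0], [0, 0, 0], -0.1],
  ],
)

```text
clock: 38.5
tcp_pos: [0.5341, -0.2934, 0.1252]
orientation: [0.001, 0.598, 0.802, -0.004]
wrist_force: [-0.0, 0.0, -0.5]
finger_gap: 0.0471
grip_force: 0.0
```

```bash
python3 -c "
from h import *
go((.5345,-.2945,.070,107,0))"
```

```text
t 38.5 tcp [ 0.5341 -0.2934  0.1252] yaw 106.6 gap 0.0471 grip 0.0 F [-0.   0.  -0.5] q6 0.65
  d [-0.9  0.3 55.2] rot [-0.03  0.03 -0.04]
```

move_arm(
  targets=[
    [[-1, 0, 40], [0, 0, 0], -0.1],
    [[-1, 0, 54], [0, 0, 0], -0.1],
    [[-1, 0, 54], [0, 0, 0], -0.1],
    [[-1, 0, 54], [0, 0, 0], 1],
    [[-1, 0, 54], [0, 0, 0], 1],
  ],
)

```text
clock: 39.12
tcp_pos: [0.5353, -0.2953, 0.0728]
orientation: [0.002, 0.597, 0.803, -0.003]
wrist_force: [0.7, 1.1, 0.9]
finger_gap: 0.0276
grip_force: 39.6
```

move_arm(
  targets=[
    [[0, 0, 0], [0, 0, 0], 1],
    [[0, 0, 0], [0, 0, 0], 1],
  ],
)

```text
clock: 39.38
tcp_pos: [0.5353, -0.2953, 0.0727]
orientation: [0.002, 0.597, 0.803, -0.003]
wrist_force: [0.6, 1.2, 4.8]
finger_gap: 0.0274
grip_force: 40.0
```

move_arm(
  targets=[
    [[0, 0, 0.4], [0, 0, 1], 1],
    [[0, 0, 0.8], [0, 0, 2], 1],
    [[0, 0, 1.2], [0, 0, 3], 1],
    [[0, 0, 1.6], [0, 0, 4], 1],
    [[0, 0, 2], [0, 0, 5], 1],
  ],
)

```text
clock: 40.0
tcp_pos: [0.5347, -0.2951, 0.0709]
orientation: [0.003, 0.881, 0.473, -0.002]
wrist_force: [-1.6, 2.1, 9.7]
finger_gap: 0.0279
grip_force: 41.4
```

move_arm(
  targets=[
    [[0, 0, 0], [0, 0, 0.5], 1],
    [[0, 0, 0], [0, 0, 1.0], 1],
    [[0, 0, 0], [0, 0, 1.3], 1],
    [[0, 0, 0], [0, 0, 1.3], 1],
  ],
)

```text
clock: 40.5
tcp_pos: [0.5346, -0.295, 0.0707]
orientation: [0.003, 0.927, 0.374, -0.002]
wrist_force: [-2.4, 1.4, 7.9]
finger_gap: 0.0278
grip_force: 62.1
```

```bash
python3 -c "
from h import *
go((.5345,-.2945,.070,47,0));print(env.get_state()['ft_torque'])"
```

```text
t 40.5 tcp [ 0.5346 -0.295   0.0707] yaw 44.0 gap 0.0278 grip 62.127274721860886 F [-2.4  1.4  7.9] q6 1.74
  d [ 0.3 -0.5  0.7] rot [ 0.03  0.04 -0.3 ]
[0.33149151 0.54078236 1.96454174]
```

move_arm(
  targets=[
    [[0, 0, 0], [0, 0, -0.2], 1],
    [[0, 0, 0], [0, 0, -0.2], -0.1],
    [[0, 0, 0], [0, 0, -0.2], -0.1],
    [[0, 0, -50], [0, 0, -0.2], -0.1],
    [[0, 0, -100], [0, 0, -0.2], -1],
  ],
)

```text
clock: 41.12
tcp_pos: [0.534, -0.294, 0.1695]
orientation: [0.002, 0.922, 0.388, -0.003]
wrist_force: [-0.4, -0.8, -0.4]
finger_gap: 0.0634
grip_force: 0.0
```

```bash
python3 -c "
from h import *
for c in ('top','side'):
    p=snap(c,c+'6'); print(c)
    for t in 'new1_mid new2_mid new3_mid'.split(): lm(t,p)
go((.546,.10,.17,96,0))"
```

```text
top
new2_mid [0.547  0.2857 0.03  ] 0.84
side
new2_mid [0.5455 0.2904 0.0312] 0.55
new3_mid [0.4857 0.3824 0.0293] 0.89
new3_mid [ 0.5431 -0.2289  0.0656] 0.62
new3_mid [ 0.5373 -0.2933  0.0871] 0.51
t 41.525 tcp [ 0.5338 -0.2937  0.1676] yaw 45.7 gap 0.0849 grip 0.0 F [0.6 0.7 1.5] q6 1.71
  d [ 290.4 -266.1   -4.5] rot [-0.02  0.04 -5.03]
```

move_arm(
  targets=[
    [[203, -186, -10], [0, 0, -5], -1],
    [[203, -186, -10], [0, 0, -5], -1],
    [[203, -186, -10], [0, 0, -5], -1],
    [[203, -186, -10], [0, 0, -5], -1],
    [[203, -186, -10], [0, 0, -5], -1],
  ],
)

```text
clock: 42.15
tcp_pos: [0.542, -0.0157, 0.1764]
orientation: [0.0, 0.668, 0.744, -0.004]
wrist_force: [0.1, 0.2, 0.1]
finger_gap: 0.0853
grip_force: 0.0
```

```bash
python3 -c "
from h import *
go((.546,.288,.17,145,0))"
```

```text
t 42.15 tcp [ 0.542  -0.0157  0.1764] yaw 96.2 gap 0.0853 grip 0.0 F [0.1 0.2 0.1] q6 1.29
  d [301.6  36.8   4.4] rot [-0.04  0.02 -4.88]
```

move_arm(
  targets=[
    [[302, 37, 4], [0, 0, -4.9], -1],
    [[302, 37, 4], [0, 0, -4.9], -1],
    [[302, 37, 4], [0, 0, -4.9], -1],
    [[302, 37, 4], [0, 0, -4.9], -1],
    [[302, 37, 4], [0, 0, -4.9], -1],
  ],
)

```text
clock: 42.78
tcp_pos: [0.5488, 0.2872, 0.1698]
orientation: [-0.001, 0.301, 0.954, -0.004]
wrist_force: [0.7, -0.3, 0.3]
finger_gap: 0.0853
grip_force: 0.0
```

move_arm(
  targets=[
    [[0, 0, 0], [0, 0, -4.1], -1],
    [[0, 0, 0], [0, 0, -4.1], -1],
    [[0, 0, 0], [0, 0, -4.1], -1],
    [[0, 0, 0], [0, 0, -4.1], -1],
    [[0, 0, 0], [0, 0, -4.1], -1],
  ],
)

```text
clock: 43.4
tcp_pos: [0.5491, 0.2849, 0.1699]
orientation: [-0.002, -0.049, 0.999, -0.004]
wrist_force: [0.2, -0.1, -0.3]
finger_gap: 0.0851
grip_force: 0.0
```

```bash
python3 -c "
from h import *
p=snap('side'); lm('new2_mid',p); lm('new1_mid',p)
go((.546,.288,.036,186,0))"
```

```text
new2_mid [0.5465 0.2872 0.0331] 0.74
new2_mid [ 0.5526 -0.2264  0.0351] 0.26
t 43.55 tcp [0.5495 0.2849 0.1707] yaw -174.4 gap 0.0856 grip 0.0 F [-0.3  0.2 -0.8] q6 0.25
  d [  2.6   4.3 134.7] rot [-0.04 -0.02 -0.04]
```

move_arm(
  targets=[
    [[3, 4, 55], [0, 0, 0], -1],
    [[3, 4, 110], [0, 0, 0], -1],
    [[3, 4, 135], [0, 0, 0], -1],
    [[3, 4, 135], [0, 0, 0], -1],
    [[3, 4, 135], [0, 0, 0], 1],
  ],
)

```text
clock: 44.18
tcp_pos: [0.547, 0.2881, 0.0376]
orientation: [-0.0, -0.05, 0.999, -0.003]
wrist_force: [-0.1, -0.1, 0.1]
finger_gap: 0.0702
grip_force: 0.0
```

move_arm(
  targets=[
    [[0, 0, 0], [0, 0, 0], 1],
    [[0, 0, 0], [0, 0, 0], 1],
    [[0, 0, 0], [0, 0, 0], 1],
    [[0, 0, 0], [0, 0, 0], 1],
    [[0, 0, -20], [0, 0, 0], 1],
  ],
)

```text
clock: 44.8
tcp_pos: [0.5451, 0.2876, 0.0557]
orientation: [-0.002, -0.05, 0.999, -0.004]
wrist_force: [0.1, -0.0, -0.5]
finger_gap: 0.0409
grip_force: 40.4
```

move_arm(
  targets=[
    [[0, 0, -50], [0, 0, 0], 1],
    [[0, 0, -110], [0, 0, 0], 1],
    [[0, 0, -110], [0, 0, 0], 1],
  ],
)

```text
clock: 45.18
tcp_pos: [0.5497, 0.2901, 0.1727]
orientation: [0.004, -0.05, 0.999, -0.002]
wrist_force: [0.7, 0.1, -1.0]
finger_gap: 0.0407
grip_force: 40.5
```

```bash
python3 -c "
from h import *
p=snap('side','s7'); lm('new2_mid',p); lm('old2_mid',p); lm('lane_load',p); lm('lane',p)
go((.549,.119,.175,186,-9),(.5645,.121,.088,186,-9))"
```

```text
new2_mid [0.5512 0.2895 0.1669] 0.71
new2_mid [0.4883 0.3821 0.0299] 0.6
old2_mid [0.4241 0.1056 0.0568] 0.94
lane_load [0.566  0.1191 0.0827] 0.55
lane_load [ 0.44   -0.0567  0.0351] 0.26
lane [ 4.104e-01  1.030e-01 -3.000e-04] 0.78
t 45.425 tcp [0.5452 0.2883 0.1645] yaw -174.3 gap 0.0408 grip 40.51329553127289 F [ 0.6  0.  -0.8] q6 0.26
  d [  13.2 -168.9   -9.1] rot [-0.05 -0.93 -0.02]
  d [  -2.9 -167.8   77.8] rot [-0.05 -0.93 -0.02]
```

View pics/s7.png

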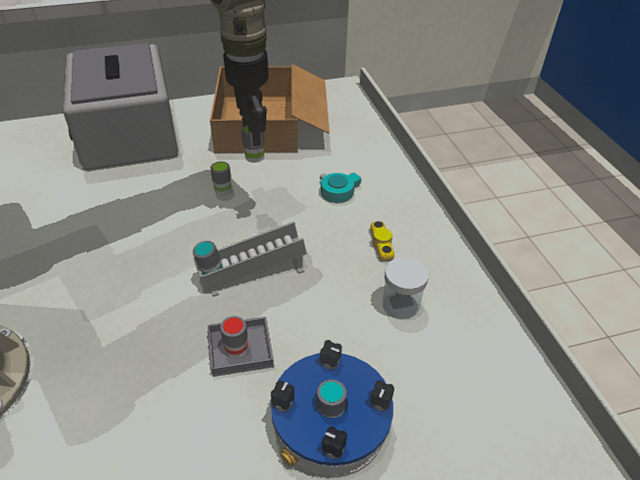

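New cartridge is held (px 255,145), knobs all turned, spent in tray. Going to the loading place.

move_arm(
  targets=[
    [[13, -169, -10], [0, -0.9, 0], 1],
    [[13, -169, -10], [0, -0.9, 0], 1],
    [[13, -169, -10], [0, -0.9, 0], 1],
    [[13, -169, -10], [0, -0.9, 0], 1],
    [[13, -169, -10], [0, -0.9, 0], 1],
  ],
)

```text
clock: 46.05
tcp_pos: [0.5498, 0.1194, 0.1765]
orientation: [0.076, -0.05, 0.996, 0.001]
wrist_force: [-0.1, 0.6, -0.6]
finger_gap: 0.0408
grip_force: 40.6
```

move_arm(
  targets=[
    [[0, 0, 0], [0, 0, 0], 1],
    [[0, 0, 0], [0, 0, 0], 1],
  ],
)

```text
clock: 46.3
tcp_pos: [0.5502, 0.1205, 0.1772]
orientation: [0.077, -0.051, 0.996, 0.001]
wrist_force: [-0.2, -0.1, -0.7]
finger_gap: 0.0404
grip_force: 40.6
```

```bash
python3 -c "
from h import *
p=snap('side'); lm('new2_mid',p)
go((.5645,.1205,.094,186,-9))"
```

```text
new2_mid [0.5491 0.1181 0.1735] 0.9
new2_mid [ 0.4846 -0.2073  0.0834] 0.75
t 46.4 tcp [0.5503 0.1202 0.1773] yaw -174.1 gap 0.0408 grip 40.63685059547424 F [ 0.9 -0.2 -1.3] q6 -0.03
  d [-1.2 -0.6 84.5] rot [-0.04 -0.02 -0.01]
```

Descend in stages, watching force.

move_arm(
  targets=[
    [[-1, -0.5, 40], [0, 0, 0], 1],
    [[-1, -0.5, 60], [0, 0, 0], 1],
    [[-1, -0.5, 72], [0, 0, 0], 1],
    [[-1, -0.5, 82], [0, 0, 0], 1],
    [[-1, -0.5, 82], [0, 0, 0], 1],
  ],
)

```text
clock: 47.02
tcp_pos: [0.5638, 0.1198, 0.0963]
orientation: [0.077, -0.05, 0.996, 0.0]
wrist_force: [-0.1, 0.3, -0.6]
finger_gap: 0.0408
grip_force: 40.7
```

move_arm(
  targets=[
    [[0, 0, 2], [0, 0, 0], 1],
    [[0, 0, 4], [0, 0, 0], 1],
    [[0, 0, 4], [0, 0, 0], 1],
  ],
)

```text
clock: 47.4
tcp_pos: [0.5647, 0.1197, 0.093]
orientation: [0.077, -0.05, 0.996, 0.0]
wrist_force: [-0.7, 0.3, -0.9]
finger_gap: 0.0409
grip_force: 40.7
```

move_arm(
  targets=[
    [[0, 0, 2], [0, 0, 0], 1],
    [[0, 0, 4], [0, 0, 0], 1],
    [[0, 0, 4], [0, 0, 0], 1],
  ],
)

```text
clock: 47.78
tcp_pos: [0.565, 0.1197, 0.0885]
orientation: [0.077, -0.05, 0.996, 0.0]
wrist_force: [-0.7, -0.5, -0.6]
finger_gap: 0.0408
grip_force: 40.7
```

```bash
python3 -c "
from h import *
p=snap('side'); lm('new2_mid',p)
go((.5645,.1205,.088,186,-9))"
```

```text
new2_mid [0.5628 0.1205 0.0853] 0.66
t 47.875 tcp [0.5652 0.1197 0.0887] yaw -174.2 gap 0.0409 grip 40.68253040313721 F [ 0.1 -0.3  0.4] q6 -0.03
  d [0.7 0.8 0.6] rot [-0.04 -0.02 -0.02]
```

move_arm(
  targets=[
    [[0, 0, 1.5], [0, 0, 0], 1],
    [[0, 0, 3], [0, 0, 0], 1],
    [[0, 0, 3], [0, 0, 0], 1],
  ],
)

```text
clock: 48.25
tcp_pos: [0.5677, 0.1199, 0.0882]
orientation: [0.079, -0.05, 0.996, 0.0]
wrist_force: [-2.4, -0.2, 10.0]
finger_gap: 0.0411
grip_force: 41.3
```

move_arm(
  targets=[
    [[0, 0, -2], [0, 0, 0], -1],
    [[0, 0, -2], [0, 0, 0], -1],
    [[0, 0, -2], [0, 0, 0], -1],
    [[0, 0, -2], [0, 0, 0], -1],
    [[0, 0, -50], [0, 0, 0], -1],
  ],
)

```text
clock: 48.88
tcp_pos: [0.555, 0.119, 0.1315]
orientation: [0.073, -0.05, 0.996, 0.0]
wrist_force: [-0.0, -0.2, 0.4]
finger_gap: 0.0854
grip_force: 0.0
```

move_arm(
  targets=[
    [[0, 0, -50], [0, 0, 0], -1],
    [[0, 0, -50], [0, 0, 0], -1],
  ],
)

```text
clock: 49.12
tcp_pos: [0.553, 0.1192, 0.1893]
orientation: [0.081, -0.05, 0.995, 0.001]
wrist_force: [0.9, -0.1, -0.5]
finger_gap: 0.0857
grip_force: 0.0
```

```bash
python3 -c "
from h import *
p=snap('side','s8'); lm('old2_mid',p)
for t in ('new1_mid','new2_mid','new3_mid'): lm(t,p,4)
go((.487,.3815,.17,186,0))"
```

```text
old2_mid [0.426  0.1031 0.0576] 0.91
new2_mid [0.4618 0.1077 0.0689] 0.69
new2_mid [ 0.488  -0.2099  0.0823] 0.58
new3_mid [0.4878 0.3816 0.0296] 0.6
new3_mid [ 0.5513 -0.2299  0.0391] 0.55
new3_mid [ 0.572  -0.1618  0.0809] 0.21
t 49.375 tcp [0.5493 0.1188 0.1829] yaw -174.2 gap 0.0852 grip 0.0 F [ 0.3 -0.3  0.5] q6 -0.03
  d [ 37.  267.7   5.6] rot [-0.04  0.87 -0.02]
```

View pics/s8.png

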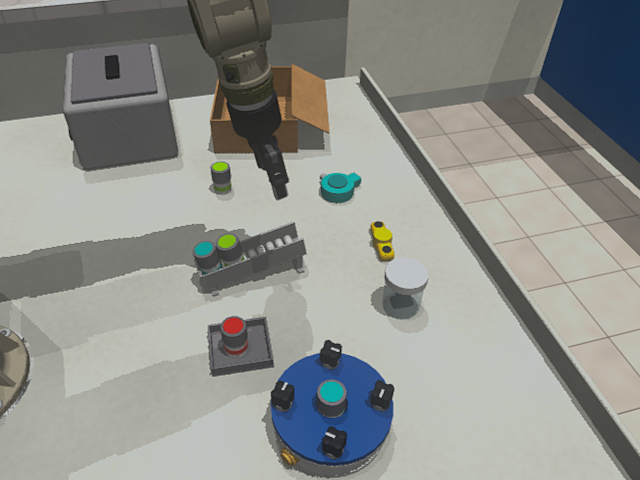

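The new cartridge (px 228,245) rolled down behind old2. Next is the last one, at (0.487, 0.381).

move_arm(
  targets=[
    [[37, 268, 5], [0, 0.9, 0], -1],
    [[37, 268, 5], [0, 0.9, 0], -1],
    [[37, 268, 5], [0, 0.9, 0], -1],
    [[37, 268, 5], [0, 0.9, 0], -1],
    [[37, 268, 5], [0, 0.9, 0], -1],
  ],
)

```text
clock: 50.0
tcp_pos: [0.4858, 0.3847, 0.1699]
orientation: [-0.003, -0.052, 0.999, -0.004]
wrist_force: [-0.4, 0.3, -0.2]
finger_gap: 0.085
grip_force: 0.0
```

move_arm(
  targets=[
    [[0, 0, 0], [0, 0, 0], -1],
    [[0, 0, 0], [0, 0, 0], -1],
  ],
)

```text
clock: 50.25
tcp_pos: [0.4881, 0.3806, 0.1715]
orientation: [-0.002, -0.05, 0.999, -0.004]
wrist_force: [-0.6, 0.1, -0.0]
finger_gap: 0.0855
grip_force: 0.0
```

```bash
python3 -c "
from h import *
p=snap('side'); lm('new3_mid',p)
go((.4875,.3815,.036,186,0))"
```

```text
new3_mid [0.4895 0.3796 0.0306] 0.92
t 50.35 tcp [0.4885 0.3803 0.1721] yaw -174.4 gap 0.0856 grip 0.0 F [-0.1 -0.  -0.1] q6 0.44
  d [  0.4   2.3 136.1] rot [-0.04 -0.02 -0.04]
```

move_arm(
  targets=[
    [[0, 1, 55], [0, 0, 0], -1],
    [[0, 1, 110], [0, 0, 0], -1],
    [[0, 1, 135], [0, 0, 0], -1],
    [[0, 1, 135], [0, 0, 0], -1],
    [[0, 1, 135], [0, 0, 0], 1],
  ],
)

```text
clock: 50.98
tcp_pos: [0.4889, 0.3817, 0.0387]
orientation: [-0.0, -0.049, 0.999, -0.003]
wrist_force: [-0.0, -0.4, 1.0]
finger_gap: 0.0696
grip_force: 0.0
```

move_arm(
  targets=[
    [[0, 0, 0], [0, 0, 0], 1],
    [[0, 0, 0], [0, 0, 0], 1],
    [[0, 0, 0], [0, 0, 0], 1],
    [[0, 0, 0], [0, 0, 0], 1],
    [[0, 0, -20], [0, 0, 0], 1],
  ],
)

```text
clock: 51.6
tcp_pos: [0.4866, 0.3817, 0.0567]
orientation: [-0.002, -0.05, 0.999, -0.004]
wrist_force: [-0.3, 0.1, -0.9]
finger_gap: 0.0419
grip_force: 39.7
```

move_arm(
  targets=[
    [[0, 0, -50], [0, 0, 0], 1],
    [[0, 0, -110], [0, 0, 0], 1],
    [[0, 0, -110], [0, 0, 0], 1],
    [[0, 0, -110], [0, 0, 0], 1],
  ],
)

```text
clock: 52.1
tcp_pos: [0.4877, 0.383, 0.1674]
orientation: [-0.001, -0.05, 0.999, -0.003]
wrist_force: [-0.3, -1.0, -0.8]
finger_gap: 0.0418
grip_force: 40.0
```

```bash
python3 -c "
from h import *
p=snap('side'); lm('new3_mid',p)
go((.551,.119,.175,186,-9))"
```

```text
new3_mid [0.4885 0.3854 0.16  ] 0.58
t 52.2 tcp [0.4868 0.3824 0.1656] yaw -174.2 gap 0.0416 grip 39.96822774410248 F [ 0.6 -0.3  0.7] q6 0.44
  d [ -37.4 -268.6   -7.4] rot [-0.05 -0.93 -0.02]
```

move_arm(
  targets=[
    [[-37, -268, -9], [0, -0.9, 0], 1],
    [[-37, -268, -9], [0, -0.9, 0], 1],
    [[-37, -268, -9], [0, -0.9, 0], 1],
    [[-37, -268, -9], [0, -0.9, 0], 1],
    [[-37, -268, -9], [0, -0.9, 0], 1],
  ],
)

```text
clock: 52.82
tcp_pos: [0.551, 0.1166, 0.1762]
orientation: [0.076, -0.048, 0.996, 0.0]
wrist_force: [-0.6, 0.6, -1.7]
finger_gap: 0.0415
grip_force: 40.1
```

move_arm(
  targets=[
    [[0, 0, 0], [0, 0, 0], 1],
    [[0, 0, 0], [0, 0, 0], 1],
    [[0, 0, 0], [0, 0, 0], 1],
  ],
)

```text
clock: 53.2
tcp_pos: [0.5508, 0.1211, 0.1772]
orientation: [0.076, -0.051, 0.996, 0.001]
wrist_force: [1.1, 0.8, -0.9]
finger_gap: 0.0417
grip_force: 40.1
```

```bash
python3 -c "
from h import *
p=snap('side'); lm('new3_mid',p)
go((.565,.1202,.0885,186,-9))"
```

```text
new3_mid [0.5508 0.124  0.1704] 0.68
t 53.3 tcp [0.5511 0.1211 0.1776] yaw -174.1 gap 0.0415 grip 40.06481230258942 F [-1.  -0.5  0.2] q6 -0.03
  d [ 0.  -1.7 90.2] rot [-0.04 -0.02 -0.01]
```

move_arm(
  targets=[
    [[0, -1.5, 40], [0, 0, 0], 1],
    [[0, -1.5, 60], [0, 0, 0], 1],
    [[0, -1.5, 72], [0, 0, 0], 1],
    [[0, -1.5, 82], [0, 0, 0], 1],
    [[0, -1.5, 82], [0, 0, 0], 1],
  ],
)

```text
clock: 53.92
tcp_pos: [0.5651, 0.1209, 0.0974]
orientation: [0.078, -0.051, 0.996, 0.002]
wrist_force: [2.2, 4.9, -0.5]
finger_gap: 0.0415
grip_force: 39.9
```

move_arm(
  targets=[
    [[0, 0, 3], [0, 0, 0], 1],
    [[0, 0, 6], [0, 0, 0], 1],
    [[0, 0, 6], [0, 0, 0], 1],
  ],
)

```text
clock: 54.3
tcp_pos: [0.5653, 0.121, 0.0914]
orientation: [0.077, -0.051, 0.996, 0.002]
wrist_force: [0.8, 4.9, -0.4]
finger_gap: 0.0416
grip_force: 40.6
```

move_arm(
  targets=[
    [[0, 0, 1.5], [0, 0, 0], 1],
    [[0, 0, 3], [0, 0, 0], 1],
    [[0, 0, 3], [0, 0, 0], 1],
  ],
)

```text
clock: 54.68
tcp_pos: [0.5657, 0.121, 0.0887]
orientation: [0.078, -0.051, 0.996, 0.002]
wrist_force: [0.4, 5.2, 1.8]
finger_gap: 0.0415
grip_force: 41.1
```

move_arm(
  targets=[
    [[0, 1.5, 1], [0, 0, 0], 1],
    [[0, 1.5, 2], [0, 0, 0], 1],
    [[0, 1.5, 2], [0, 0, 0], 1],
  ],
)

```text
clock: 55.05
tcp_pos: [0.5664, 0.1213, 0.0879]
orientation: [0.078, -0.05, 0.996, 0.001]
wrist_force: [-3.9, 0.9, 12.0]
finger_gap: 0.0411
grip_force: 41.9
```

move_arm(
  targets=[
    [[0, 0, -1], [0, 0, 0], -1],
    [[0, 0, -1], [0, 0, 0], -1],
    [[0, 0, -1], [0, 0, 0], -1],
    [[0, 0, -1], [0, 0, 0], -1],
    [[0, 0, -50], [0, 0, 0], -1],
  ],
)

```text
clock: 55.68
tcp_pos: [0.555, 0.1199, 0.1317]
orientation: [0.073, -0.05, 0.996, 0.0]
wrist_force: [1.4, 0.4, -0.2]
finger_gap: 0.0855
grip_force: 0.0
```

move_arm(
  targets=[
    [[0, 80, -60], [0, 0, 0], -1],
    [[0, 140, -60], [0, 0, 0], -1],
    [[0, 200, -60], [0, 0, 0], -1],
    [[0, 200, -60], [0, 0, 0], -1],
    [[0, 200, -60], [0, 0, 0], -1],
  ],
)

```text
clock: 56.3
tcp_pos: [0.5283, 0.3208, 0.1931]
orientation: [0.077, -0.052, 0.996, 0.001]
wrist_force: [-0.2, -0.1, 0.4]
finger_gap: 0.0853
grip_force: 0.0
```

```bash
python3 -c "
from h import *
p=snap('side','s9'); lm('old2_mid',p)
for t in ('new1_mid','new2_mid','new3_mid','old1_mid','spent_mid','ring_top'): lm(t,p,4)
c=p['pixels'][210:480,180:420]; cv2.imwrite('pics/s9c.png',cv2.resize(c[:,:,::-1],None,fx=2.2,fy=2.2,interpolation=cv2.INTER_CUBIC))"
```

```text
old2_mid [0.4257 0.1067 0.059 ] 0.93
old2_mid [ 0.4875 -0.209   0.0835] 0.72
old2_mid [ 0.5363 -0.2955  0.0881] 0.43
new2_mid [0.4619 0.1083 0.0652] 0.78
new3_mid [0.5078 0.1168 0.0711] 0.69
old1_mid [ 0.548  -0.2316  0.0689] 0.86
spent_mid [ 0.4415 -0.0546  0.0345] 0.9
ring_top [ 0.5553 -0.2289  0.0587] 0.98
ring_top [ 0.5736 -0.1578  0.0848] 0.68
```

View pics/s9c.png

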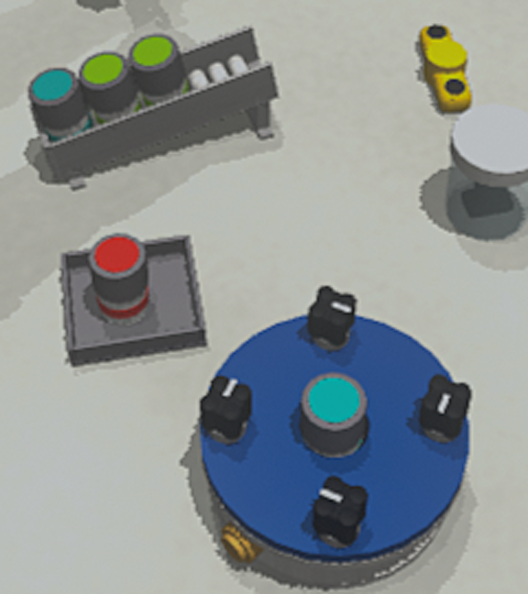

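Everything is in place: old2 and two green cartridges in the lane (crop px 55-155, 50-90), spent in the tray, old1 in the ring, and all knob lines turned by about 115°.

```bash
python3 -c "
from h import *
print(env.hand_in())"
```

```text
the job is handed in; nothing more can be done
None
```

The job is handed in at about 56 s on the robot's clock (limit 210 s): spent cartridge in the tray, oldest one home and clamped with all four knobs run to their stops in star order, and both new cartridges in the lane behind the second old one; the hand-in returned no verdict.

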